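# Switch the test rack off with the bent rod, load it, switch it on again

## Robot

A 7-joint arm with a two-finger parallel gripper is mounted at the origin on a cart in front of the work surface, level with it; the furniture and walls round the work are solid. World frame = base frame: x ahead of the robot, y to its left, z up, the work surface at z = 0. Lengths are in m, angles in degrees, forces in N, time in s.
With the tool pointing down it reaches from about 0.425 to 0.875 m from the base axis. Payload 9.9 kg.
Tool frame: the origin (TCP) lies at the very end of the fingers, on their centre line; the grasp point (between the pads) lies 19 mm behind it; z points along the fingers, y is the direction in which the jaws open and shut (so a half turn about z gives the same grasp; the last joint's range is limited). The gripper opens to 85 mm and grips with 20 to 120 N. Pads are 22 mm wide; open, the fingers measure 114 mm over their backs; the gripper's body (76 mm by 85 mm) begins 54 mm behind the grasp point. The pads swing forward as they close: fully open they stand 13 mm farther back than shut.
Start: joints at [66.475, 32.985, 1.427, 82.34, -0.859, 64.687, -3.237], TCP at [0.217, -0.639, 0.231] pointing down, gripper open.
Joint ranges: [-157.87, 157.87], [-19.46, 123.44], [-87.15, 90], [11.01, 140.99], [-62.26, 242.26], [9.8, 113.94], [-161.44, 161.44]. Speed limits (degrees/s): [127.2, 127.2, 172.46, 172.46, 180, 180, 180].

## Interface

Orientations are given as a 3x3 rotation matrix whose columns are the frame's x, y, z axes.
In Python, from bench import r gives the robot as it stands.
- The arm moves only by the tool arm_command, never from a script. Its argument "plan" is one flat list of numbers, 6 for each row, row after row: the shift along the tool's x, y, z in cm, then the turn, a rotation vector about the tool's x, y, z in degrees. In form: [dx, dy, dz, ax, ay, az, dx, dy, dz, ax, ay, az, ...]. A call has 1 to 10 rows; each row shifts and turns the commanded pose from where the row before left it, along the tool's axes as they then stand; what a row does not reach is not made up. A row lasts 1/12 s, in which the tool goes at most 41.7 mm and 7.16 degrees, less where a joint would pass 70% of its speed; a pose out of reach is approached as far as the arm can. A call with a gripper value outside its range is refused whole. "grip" is the closure, from -1 (fully open) to 1 (shut), set as the call begins (left out, the last holds). The fingers move at their own pace and stop on an object; "newtons" is the grip in N (left out, the last holds). Time passes only in rows, so rows that do not move let the fingers close. It gives the time, the measured TCP pose, the force and the opening at its end, in the units of the state.
- r.get_obs(): the state, without advancing time (a new reading comes with each control period).
- r.snapshot(name): name is "scene" or "top" or "wrist"; returns (picture, depth): 384x512x3 uint8, red, green, blue; 384x512 float32, m along the optical axis (not along the pixel's ray), 0 where there is no reading.
- r.camera_model(name): a dict with "fx", "fy", "cx", "cy" (pixels), "R" (3x3) and "t" (3): a world point X has camera coordinates R X + t; the wrist camera has in their place "T_tool_cam" (4x4, takes a point from camera to tool coordinates, whose origin is the TCP and whose axes are the flange's). Camera axes: x right, y down, z forward; pixel columns grow to the right and rows downward; lengths in m; the calibration is good to about 2 mm. A picture is of the moment at which its call begins: read the wrist's pose just before it. camera_model takes no time and is no camera call.
- r.job_done(): hands the job in, once; it reports no verdict.
Trained networks look in the newest picture that a camera, given by its name, has taken for a name from the list of things; names that differ only in an ending like _2 or _b are one class to them, and where a whole thing is asked for, a point or a joint stands for the part that bears it (a point fixed in the world has none). Each returns a list of dicts, best first, with "conf" (0 to 1); they miss things now and then, are a little off and sometimes report something else, mostly with a low value. They report only what shows in the picture. A call takes as long as a camera call.
- r.spot_in(camera, target): "position" ([x, y, z] in m, in world coordinates, good to about 4 mm: the middle of the surface that is visible of it).
- r.trace(camera, target): "region" (384x512 bool, what is visible of it).
- r.spot_point(camera, target): "position" ([x, y, z] in m, in world coordinates, good to about 4 mm: a listed point, or the origin of a listed thing).
The state is a dict: "clock": time; "joint_pos": joint angles; "dq": joint speeds; "joint_efforts": joint torques, N m; "eef_pos": TCP position; "tool_rot": TCP orientation; "force": force on the tool from outside, world axes, zero at the start; "moment": the same for the moment, N m; "opening": finger opening in m.
Only numpy, scipy, OpenCV 4.12 (cv2) and the standard library are available. Lean on these libraries where they do the work, as an engineer would, in place of code of your own. Each camera call takes 0.05 s, during which the arm holds its last target.

## Task

The test rack is live. Before loading anything, take the bent rod by its orange grip, reach over the clear guard with it and pull the red main lever all the way towards you, off. Then push every drive card standing on the bench fully down into guides of its own in the rack (any guides), reach over with the rod again, push the lever all the way back on, and finish with the rod lying in the forks of its blue rest; touch the lever with nothing but the rod, and leave the spanner, the marker and the mug where they are.

Things in the scene. Friction and masses are not known exactly. Their poses are not given: they have to be found in the camera images.
- card_1: drive card, green pull handle, standing; may be absent. Origin: centre of underside; x width, y thickness, z up; symmetric under a half turn. Board 110 (x) x 6 (y) mm, z 0 to 84 mm; foot block 76 x 54 x 26 mm, fins to z = 37 mm; outer 17 mm of board free at each end. Handle on top 56 (x) x 14 (y) mm, z = 82 to 116 mm: grip across 14 mm. 0.25 to 0.4 kg
- card_2: drive card, blue pull handle, standing; may be absent. Origin: centre of underside; x width, y thickness, z up; symmetric under a half turn. Board 110 (x) x 6 (y) mm, z 0 to 84 mm; foot block 76 x 54 x 26 mm, fins to z = 37 mm; outer 17 mm of board free at each end. Handle on top 56 (x) x 14 (y) mm, z = 82 to 116 mm: grip across 14 mm. 0.25 to 0.4 kg
- card_3: drive card, orange pull handle, standing; may be absent. Origin: centre of underside; x width, y thickness, z up; symmetric under a half turn. Board 110 (x) x 6 (y) mm, z 0 to 84 mm; foot block 76 x 54 x 26 mm, fins to z = 37 mm; outer 17 mm of board free at each end. Handle on top 56 (x) x 14 (y) mm, z = 82 to 116 mm: grip across 14 mm. 0.25 to 0.4 kg
- rack: fixed test rack, base 156 (x) x 250 (y) x 10 mm; origin: centre of underside. Walls at front and back (inner faces x = +-58 mm, tops z = 88 mm) carry guides for three cards, 80 mm apart in y, each card's width along the rack's x. Grooves 10 mm wide, over the last 14 mm at each end of the 116 mm span, straight from z = 10 to 76 mm, funnel above, about 22 mm wide at z = 86 mm
- slot_1 (a point): seat of the place at the rack's y = -80 mm: where the origin of a fully seated card lies (on the rack's base, z = 10 mm); axes as the rack's
- slot_2 (a point): the same for the middle place, y = 0
- slot_3 (a point): the same for the place at y = +80 mm
- switch_guard: fixed main switch in an open-topped guard; origin: centre of underside of its base; x from front to back. Clear front panel: outer face x = -81 mm, inner -73 mm with trim; clear sides, inner faces y = +-59 mm; grey back from x = 83 mm; yellow-edged top at z = 170 mm. Inside, on a black block (top z = 38 mm), the red lever in the plane y = 0
- lever_pivot (a point): fixed point on the lever's hinge, at x = 5, y = 0, z = 45 mm of switch_guard; axes as switch_guard's; the hinge runs along its y
- lever_tip (a point): centre of the red cross-bar (18 mm diameter, 18 mm long along y) at the end of the lever, 55 mm from the hinge on an 8 mm steel stem; moves with the lever
- main_lever (a joint): lever angle, rad: 0 = off, leaning 0.5 rad to the front panel, at its stop; grows when pushed to the back; 1.0 = on, leaning 0.5 rad back, at its stop. Starts on. Stays where it is left; takes 1 to 2 N at the tip
- rod: loose bent rod of 10 mm round steel, 0.25 kg. Origin: centre of its orange grip (70 mm along x, 18 x 18 mm), near the centre of mass. Bar along x from a black ball (28 mm) at x = -90 mm to the bend at x = +150 mm, where the leg goes straight down (-z) to a round end at z = -130 mm. Lies level in its rest, leg hanging down
- rod_tip (a point): lower end of the rod's leg, at x = 150, y = 0, z = -130 mm of the rod
- rod_rest: fixed blue rest; origin: centre of underside of its base (160 x 100 x 10 mm); x along the rod lying in it, leg at +x. Two posts at x = +-56 mm (10 mm thick in x) end in forks open at the top: groove 15 mm wide (y), floor z = 165 mm, straight to z = 178 mm, flared to about 40 mm wide at z = 192 mm
- rest_seat (a point): where the origin of the rod lies when it is in its rest, z = 170 mm over the rest's underside; axes as the rest's
- spanner: loose steel spanner, 178 x 34 x 10 mm, lying on the bench; bystander, not to be moved
- marker_pen: loose marker, 131 x 18 mm, lying on the bench; bystander, not to be moved
- white_mug: loose mug with handle, 83 x 117 x 94 mm high, standing on the bench; bystander, not to be moved

How it is judged:
By the outcome, as a careful person would: the job done as asked, in the order asked, and still so for the second after the job is handed in, with the robot touching nothing.
Of card_1, card_2, card_3 only 2 to 3 are there at a start; the rules pass over those that are not, and their reading is None.
At some moment in a run one of card_1, card_2, card_3 may be knocked a few centimetres aside while the robot is not near it.
It also fails if it takes over 210 s, if anything falls off the work surface, if the arm or the gripper's body presses on something with over 40 N, if the wrist force passes 120 N, or if a joint passes its speed limit or range.

## Working session

There is one attempt and no reset: what is moved stays moved. The work goes in short steps, Python scripts to look and compute and a tool call to move; the robot and the scene stay as the last step left them, time stands still between calls to the robot, and variables do not carry over. Pictures are saved under pics/ and viewed, and the job is handed in when it is done.

Besides the shell and the picture viewer there is one more tool, called by a JSON object that holds its "api" and its "payload". arm_command: Moves the arm, as the interface text tells. Its arguments: {"type":"object","properties":{"plan":{"type":"array","items":{"type":"number"}},"grip":{"type":"number"},"newtons":{"type":"number"}},"required":["plan"]}

```bash
ls -la; mkdir -p pics; cat > h.py <<'E'
import numpy as np, cv2, json
from bench import r
np.set_printoptions(precision=4,suppress=True)
def snap(n,name):
    p,d=r.snapshot(n); cv2.imwrite(f'pics/{name}.png',p[:,:,::-1]); return p,d
E
python3 - <<'E'
from h import *
o=r.get_obs()
for k,v in o.items(): print(k,np.array(v))
for n in ['scene','top','wrist']:
    p,d=snap(n,n+'0'); np.save(f'pics/{n}0.npy',d); print(n,{k:np.array(v).tolist() for k,v in r.camera_model(n).items()})
E
```

```text
total 12
drwxr-xr-x  3 agent agent 4096 Dec  6 23:05 .
drwxr-xr-x 23 root  root  4096 Dec  6 23:05 ..
drwxr-xr-x  2 agent agent 4096 Dec  6 23:05 pics
clock 0.0
joint_pos [66.4743 33.0315  1.4233 82.3856 -0.8587 64.6843 -3.2348]
dq [ 0.0439  0.0521 -0.0537  0.0347 -0.0388  0.104  -0.0602]
joint_efforts [  0.0006 -76.575    2.2508 -28.5964   0.0153   0.0128   0.0001]
eef_pos [ 0.2166 -0.6389  0.2305]
tool_rot [[ 0.947   0.3211 -0.0006]
 [ 0.3211 -0.947   0.0015]
 [-0.0001 -0.0016 -1.    ]]
force [0.2558 0.3705 0.608 ]
moment [ 0.0251 -0.0256 -0.0611]
opening 0.08529415402187117
scene {'fx': 422.86537404289544, 'fy': 422.86537404289544, 'cx': 253.62680251621794, 'cy': 191.06925691479816, 'R': [[-0.6271888568541556, -0.7788636848473558, 0.0023448377291814945], [-0.427118787502751, 0.34142163167663403, -0.8372579117484914], [0.6513092039885183, -0.5261203568094126, -0.5468031555784761]], 't': [0.29201041085383217, 0.3375833183911996, 1.1078059571705003]}
top {'fx': 393.6423373397706, 'fy': 393.6423373397706, 'cx': 256.7305780873105, 'cy': 182.14972753499825, 'R': [[0.0018367508267392693, -0.9999948013879782, 0.002650196864051041], [-0.9930200478205121, -0.002136469499618445, -0.11792633346553441], [0.11793138247704764, -0.0024150973261865857, -0.9930188096566738]], 't': [-0.02891573944417156, 0.49757435516938736, 1.1812628963254745]}
wrist {'fx': 314.1412799772418, 'fy': 314.1412799772418, 'cx': 251.991612859923, 'cy': 188.9271964497904, 'T_tool_cam': [[0.00012602029875184248, -0.9571830990683083, -0.2894831583648209, 0.07393565786645519], [0.9999998518294367, -3.2681378722963324e-05, 0.0005433903109791125, 0.00018251786239964485], [-0.0005295847305992486, -0.28948318395014794, 0.957182953123433, -0.14186385840598156], [0.0, 0.0, 0.0, 1.0]]}
```

View pics/scene0.png

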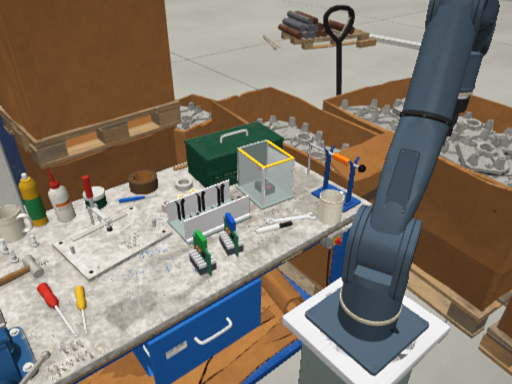

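View pics/top0.png

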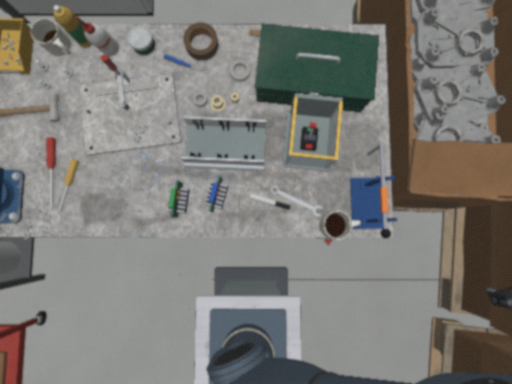

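```bash
python3 - <<'E'
from h import *
for cam in ['top','scene']:
  for t in ['card_1','card_2','card_3','rack','slot_1','slot_2','slot_3','switch_guard','lever_pivot','lever_tip','rod','rod_tip','rod_rest','rest_seat']:
    l=r.spot_point(cam,t)
    print(cam,t,[(np.array(q['position']).round(4).tolist(),round(q['conf'],2)) for q in l][:4])
print(r.get_obs()['clock'])
E
```

```text
top card_1 [([0.4452, 0.2135, 0.003], 0.85), ([0.4607, 0.1005, -0.0013], 0.7), ([0.4313, -0.3735, 0.1699], 0.41)]
top card_2 [([0.4452, 0.2135, 0.003], 0.85), ([0.4607, 0.1005, -0.0013], 0.7), ([0.4313, -0.3735, 0.1699], 0.41)]
top card_3 [([0.4452, 0.2135, 0.003], 0.85), ([0.4607, 0.1005, -0.0013], 0.7), ([0.4313, -0.3735, 0.1699], 0.41)]
top rack [([0.6156, 0.0743, -0.0021], 0.85)]
top slot_1 [([0.6222, -0.0048, 0.0098], 0.82), ([0.6253, 0.1532, 0.0061], 0.79), ([0.6217, 0.076, 0.0089], 0.78)]
top slot_2 [([0.6222, -0.0048, 0.0098], 0.82), ([0.6253, 0.1532, 0.0061], 0.79), ([0.6217, 0.076, 0.0089], 0.78)]
top slot_3 [([0.6222, -0.0048, 0.0098], 0.82), ([0.6253, 0.1532, 0.0061], 0.79), ([0.6217, 0.076, 0.0089], 0.78)]
top switch_guard [([0.6319, -0.1862, 0.0011], 0.6)]
top lever_pivot [([0.6346, -0.189, 0.0439], 0.7), ([0.6297, -0.1869, -0.0014], 0.33)]
top lever_tip [([0.6597, -0.192, 0.0904], 0.6)]
top rod [([0.434, -0.3723, 0.173], 0.87), ([0.4422, 0.2142, 0.0024], 0.32)]
top rod_tip [([0.5853, -0.367, 0.0387], 0.85)]
top rod_rest [([0.4352, -0.3704, -0.0018], 0.56)]
top rest_sea
[... 484 characters left out ...]
ne slot_2 [([0.623, 0.1549, 0.0119], 0.96), ([0.6212, 0.0733, 0.0126], 0.87), ([0.6175, -0.0062, 0.0105], 0.86)]
scene slot_3 [([0.623, 0.1549, 0.0119], 0.96), ([0.6212, 0.0733, 0.0126], 0.87), ([0.6175, -0.0062, 0.0105], 0.86)]
scene switch_guard [([0.6348, -0.1868, -0.0017], 0.9)]
scene lever_pivot [([0.6345, -0.1913, 0.0464], 0.71)]
scene lever_tip []
scene rod [([0.4566, 0.0957, 0.0043], 0.69), ([0.4343, -0.3684, 0.1677], 0.68)]
scene rod_tip [([0.5857, -0.3716, 0.039], 0.72), ([0.4454, -0.1499, -0.0002], 0.45)]
scene rod_rest [([0.4359, -0.3712, 0.0006], 0.96), ([0.6197, -0.0043, 0.0117], 0.56)]
scene rest_seat [([0.4364, -0.3657, 0.1675], 0.73), ([0.3654, -0.2776, -0.0028], 0.48)]
1.55
```

The scene view shows green and blue cards on the bench, and no orange one. The rack has three free guides, the guard holds the lever, and the rod lies in its rest at the right. Next I'll measure the yaws.

```bash
cat >> h.py <<'E'
def cloud(cam,d,T=None):
    m=r.camera_model(cam); v,u=np.mgrid[0:384,0:512]
    P=np.stack([(u-m['cx'])/m['fx']*d,(v-m['cy'])/m['fy']*d,d],-1)
    if cam=='wrist':
        Tc=np.array(m['T_tool_cam']); P=P@Tc[:3,:3].T+Tc[:3,3]
        R,t=T; return P@np.array(R).T+np.array(t)
    return (P-np.array(m['t']))@np.array(m['R'])
def yaw(P):
    c=P[:,:2].mean(0); w,V=np.linalg.eigh(np.cov((P[:,:2]-c).T)); a=np.degrees(np.arctan2(V[1,1],V[0,1])); a=(a+90)%180-90
    return c,a,np.sqrt(w)
E
python3 - <<'E'
from h import *
for cam in ['top','scene']:
    p,d=r.snapshot(cam); W=cloud(cam,d); ok=d>0
    # rod region
    for t in ['rod','card_1','rack','switch_guard','main_lever']:
        for q in r.trace(cam,t)[:3]:
            m=q['region']&ok; P=W[m]
            if t=='rod': P=P[(P[:,2]>.14)]
            if 'card' in t: P=P[P[:,2]>.088]
            if 'rack' in t: P=P[(P[:,2]>.07)&(P[:,2]<.1)]
            if len(P)<5: print(cam,t,'few',q['conf']);continue
            c,a,w=yaw(P); print(cam,t,round(q['conf'],2),len(P),c,a,w,'z',np.percentile(P[:,2],[2,50,98]),'min',np.percentile(P,2,axis=0)[:2],'max',np.percentile(P,98,axis=0)[:2])
    hsv=cv2.cvtColor(p,cv2.COLOR_RGB2HSV)
    def col(lo,hi,zlo,zhi,n,box):
        m=cv2.inRange(hsv,lo,hi)>0
        m&=ok&(W[...,2]>zlo)&(W[...,2]<zhi)&(W[...,0]>box[0])&(W[...,0]<box[1])&(W[...,1]>box[2])&(W[...,1]<box[3])
        P=W[m]; 
        if len(P)<5: print(n,len(P)); return
        c,a,w=yaw(P); print(cam,n,len(P),c,a,w,'z',np.percentile(P[:,2],[2,50,98]))
        if n=='yellow':
            print('  rect',cv2.minAreaRect((P[:,:2]*1000).astype(np.float32)))
    col((5,150,120),(20,255,255),.12,.25,'orange',(.3,.6,-.5,-.2))
    col((22,120,120),(35,255,255),.15,.19,'yellow',(.45,.8,-.35,-.05))
    col((45,100,60),(80,255,255),.085,.13,'green',(.3,.6,.1,.35))
    col((100,120,60),(125,255,255),.085,.13,'blue',(.3,.6,-.05,.3))
E
```

```text
top rod 0.76 436 [ 0.4416 -0.3685] 0.5698119339486141 [0.0043 0.0757] z [0.1582 0.1757 0.183 ] min [ 0.3367 -0.3779] max [ 0.582  -0.3609]
top card_1 0.87 129 [0.4428 0.213 ] -7.193343184246828 [0.0044 0.0163] z [0.0906 0.114  0.1182] min [0.4162 0.2051] max [0.4701 0.2226]
top card_1 0.69 543 [ 0.4474 -0.3684] 0.5477532467126878 [0.0048 0.0761] z [0.1184 0.175  0.1824] min [ 0.3341 -0.3787] max [ 0.5834 -0.3599]
top card_1 0.59 119 [0.4576 0.0966] -14.673405869309903 [0.0045 0.0166] z [0.0894 0.1142 0.1188] min [0.4313 0.0857] max [0.4846 0.1079]
top rack 0.78 712 [0.6204 0.0733] 82.67296856734939 [0.0578 0.0693] z [0.0715 0.0845 0.0907] min [ 0.5526 -0.0431] max [0.6859 0.1878]
top switch_guard 0.78 3960 [ 0.6429 -0.1936] -7.052793200762494 [0.0451 0.0613] z [0.0025 0.0509 0.1715] min [ 0.545  -0.2579] max [ 0.7238 -0.1161]
top orange 128 [ 0.4357 -0.3687] 0.6253597166186182 [0.0044 0.0181] z [0.174  0.178  0.1816]
top yellow 221 [ 0.6222 -0.1817] 32.5896510472644 [0.0549 0.0583] z [0.1648 0.1693 0.1732]
  rect ((632.4013671875, -189.3016815185547), (133.28123474121094, 163.5667419
[... 1014 characters left out ...]
 [0.0041 0.1054 0.1687] min [ 0.5414 -0.2551] max [ 0.7223 -0.1115]
scene switch_guard 0.24 772 [ 0.3572 -0.2489] -56.37667775798823 [0.0224 0.0319] z [0.0058 0.0599 0.0923] min [ 0.3235 -0.3051] max [ 0.4036 -0.215 ]
scene orange 114 [ 0.4283 -0.3617] -2.336305800702121 [0.0055 0.0233] z [0.159  0.1735 0.1803]
scene yellow 159 [ 0.61   -0.1805] 34.884057987991525 [0.054  0.0572] z [0.1625 0.1677 0.1712]
  rect ((630.1990966796875, -187.43963623046875), (137.09759521484375, 174.4430389404297), 85.1609115600586)
scene green 145 [0.4351 0.2215] -5.513161987972239 [0.0043 0.018 ] z [0.0855 0.1088 0.1168]
scene blue 120 [0.4499 0.1047] -12.342971082738984 [0.0045 0.0178] z [0.0869 0.1078 0.1169]
```

```bash
cat >> h.py <<'E'
from scipy.spatial.transform import Rotation as Ro
def down(yawdeg):
    a=np.radians(yawdeg); c,s=np.cos(a),np.sin(a)
    return np.array([[c,s,0],[s,-c,0],[0,0,-1.]])
def rows(p1,R1,n=None,start=None,vmax=3.5):
    "rows from the present pose to p1,R1"
    if start is None:
        o=r.get_obs(); p0,R0=np.array(o['eef_pos']),np.array(o['tool_rot'])
    else: p0,R0=start
    rv=Ro.from_matrix(R0.T@R1).as_rotvec()
    if n is None: n=max(1,int(np.ceil(max(np.linalg.norm(p1-p0)*100/vmax,np.degrees(np.linalg.norm(rv))/5.5))))
    p,R=p0,R0; out=[]
    for k in range(n):
        s=(k+1)/n
        dp=R.T@(p0+s*(p1-p0)-p)*100; dr=Ro.from_matrix(R.T@R0@Ro.from_rotvec(rv*s).as_matrix()).as_rotvec(degrees=True)
        dp=dp.round(2); dr=dr.round(1)+0.
        out.append(np.r_[dp,dr]); p=p+R@dp/100; R=R@Ro.from_rotvec(dr,degrees=True).as_matrix()
    print(n,'rows'); 
    for q in out: print(', '.join(f'{x:g}' for x in q))
    print('end',p,'err',p-p1)
    return p,R
def st():
    o=r.get_obs(); R=np.array(o['tool_rot']); print('t',round(o['clock'],2),'p',np.array(o['eef_pos']),'yaw',np.degrees(np.arctan2(R[1,0],R[0,0])),'F',np.array(o['force']),'M',np.array(o['moment']),'open',round(o['opening'],4)); return o
E
python3 - <<'E'
from h import *
s=rows(np.array([0.24,-0.60,0.33]),down(18.7))
s=rows(np.array([0.436,-0.369,0.30]),down(0.6),start=s)
E
```

```text
4 rows
0.87, -0.74, -2.47, 0, 0, 0
0.86, -0.75, -2.47, 0, 0, 0
0.87, -0.74, -2.46, 0, 0, 0
0.87, -0.74, -2.47, 0, 0, 0
end [ 0.24 -0.6   0.33] err [ 0. -0. -0.]
9 rows
2.89, -1.73, 0.33, 0, 0, 2
2.82, -1.83, 0.34, 0, 0, 2
2.76, -1.93, 0.33, 0, 0, 2
2.69, -2.03, 0.33, 0, 0, 2.1
2.61, -2.12, 0.34, 0, 0, 2
2.54, -2.21, 0.33, 0, 0, 2
2.46, -2.3, 0.33, 0, 0, 2
2.37, -2.38, 0.34, 0, 0, 2
2.3, -2.47, 0.33, 0, 0, 2
end [ 0.436 -0.369  0.3  ] err [0. 0. 0.]
```

{"api": "arm_command", "payload": {"plan": [0.87,-0.74,-2.5,0,0,0,0.87,-0.74,-2.5,0,0,0,0.87,-0.74,-2.5,0,0,0,0.87,-0.74,-2.5,0,0,0], "grip": -1}}

```text
clock: 2.48
eef_pos: [0.2403, -0.5995, 0.3324]
tool_rot: [[0.947, 0.321, -0.0], [0.321, -0.947, 0.0], [-0.0, -0.0, -1.0]]
force: [-0.1, -0.5, 0.4]
opening: 0.0856
```

{"api": "arm_command", "payload": {"plan": [2.9,-1.73,0.33,0,0,2,2.82,-1.83,0.34,0,0,2,2.76,-1.93,0.33,0,0,2,2.69,-2.03,0.33,0,0,2,2.61,-2.12,0.34,0,0,2,2.54,-2.21,0.33,0,0,2,2.46,-2.3,0.33,0,0,2,2.37,-2.38,0.34,0,0,2,2.3,-2.47,0.33,0,0,2,0,0,0,0,0,0]}}

```text
clock: 3.32
eef_pos: [0.4413, -0.3619, 0.3007]
tool_rot: [[1.0, 0.02, 0.002], [0.02, -1.0, 0.004], [0.002, -0.004, -1.0]]
force: [1.3, 0.5, -0.5]
opening: 0.0856
```

```bash
python3 - <<'E'
from h import *
o=st(); p,d=snap('wrist','w1'); T=(o['tool_rot'],o['eef_pos']); W=cloud('wrist',d,T)
hsv=cv2.cvtColor(p,cv2.COLOR_RGB2HSV); m=(cv2.inRange(hsv,(5,150,120),(20,255,255))>0)&(d>0)&(W[...,2]>.12)&(W[...,2]<.25)
P=W[m]; print(len(P),yaw(P),np.percentile(P,[2,50,98],axis=0))
Q=P[P[:,2]>.175]; print(len(Q),yaw(Q),(np.percentile(Q,[2,98],axis=0)).mean(0))
E
```

```text
t 3.32 p [ 0.4413 -0.3619  0.3007] yaw 1.153984608038304 F [ 1.2806  0.5389 -0.4832] M [ 0.0144 -0.0183  0.0415] open 0.0856
1497 (array([ 0.4408, -0.3651]), np.float64(43.09480985624455), array([0.0153, 0.0368])) [[ 0.4027 -0.378   0.1684]
 [ 0.4391 -0.3696  0.178 ]
 [ 0.5519 -0.2431  0.1794]]
1441 (array([ 0.4371, -0.3698]), np.float64(0.950979563941388), array([0.0049, 0.0198])) [ 0.4356 -0.3698  0.1777]
```

View pics/w1.png

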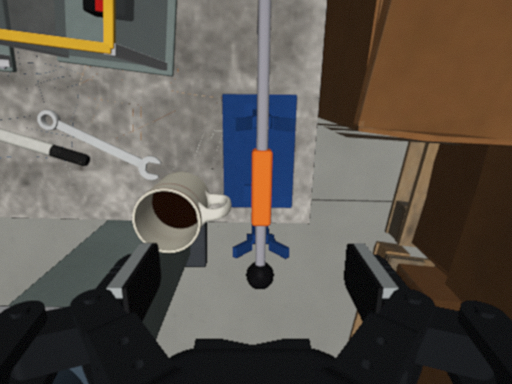

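The orange grip shows at about (262,188), with the rod vertical in the image. The mug is clear of the path.

{"api": "arm_command", "payload": {"plan": [0,0,0,0,0,0]}}

```text
clock: 3.45
eef_pos: [0.4363, -0.3685, 0.3013]
tool_rot: [[1.0, 0.015, -0.0], [0.015, -1.0, -0.0], [-0.0, 0.0, -1.0]]
force: [-0.9, -0.1, -0.4]
opening: 0.0851
```

```bash
python3 - <<'E'
from h import *
st()
s=rows(np.array([0.436,-0.3698,0.22]),down(0.7))
s=rows(np.array([0.436,-0.3698,0.151]),down(0.7),start=s)
E
```

```text
t 3.45 p [ 0.4363 -0.3685  0.3013] yaw 0.8332889930487849 F [-0.8523 -0.141  -0.3699] M [ 0.0393  0.0703 -0.0154] open 0.0851
3 rows
-0.01, 0.04, 2.71, 0, 0, 0
-0.01, 0.05, 2.71, 0, 0, 0.1
-0.01, 0.04, 2.71, 0, 0, 0
end [ 0.436  -0.3698  0.22  ] err [-0.  0.  0.]
2 rows
0, -0, 3.45, 0, 0, 0
0, -0, 3.45, 0, 0, 0
end [ 0.436  -0.3698  0.151 ] err [-0. -0.  0.]
```

{"api": "arm_command", "payload": {"plan": [0,0.05,2.7,0,0,0,0,0.05,2.7,0,0,0,0,0.03,2.7,0,0,0,0,0,2.5,0,0,0,0,0,2.2,0,0,0,0,0,2.2,0,0,0,0,0,0,0,0,0,0,0,0,0,0,0]}}

```text
clock: 4.12
eef_pos: [0.4347, -0.3711, 0.151]
tool_rot: [[1.0, 0.011, -0.002], [0.011, -1.0, 0.001], [-0.002, -0.001, -1.0]]
force: [0.9, 0.3, 1.2]
opening: 0.0852
```

{"api": "arm_command", "payload": {"plan": [0,0,0,0,0,0,0,0,0,0,0,0,0,0,0,0,0,0,0,0,0,0,0,0,0,0,0,0,0,0,0,0,0,0,0,0,0,0,0,0,0,0,0,0,0,0,0,0], "grip": 1, "newtons": 90}}

```text
clock: 4.78
eef_pos: [0.4363, -0.3705, 0.152]
tool_rot: [[1.0, 0.013, 0.001], [0.013, -1.0, -0.001], [0.001, 0.001, -1.0]]
force: [-0.7, -0.5, 6.1]
opening: 0.0166
```

```bash
python3 - <<'E'
from h import *
st(); snap('wrist','w2')
E
```

```text
t 4.78 p [ 0.4363 -0.3705  0.152 ] yaw 0.7322327509051247 F [-0.6568 -0.4887  6.1401] M [-0.0659  0.2282  0.1356] open 0.0166
```

View pics/w2.png

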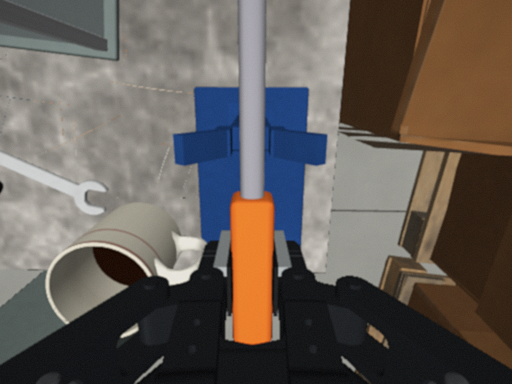

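{"api": "arm_command", "payload": {"plan": [0,0,-0.5,0,0,0,0,0,-1.5,0,0,0,0,0,-2,0,0,0,0,0,-2.5,0,0,0,0,0,-2.5,0,0,0,0,0,-2.5,0,0,0,0,0,-2.5,0,0,0,0,0,-2.5,0,0,0,0,0,-1.2,0,0,0,0,0,0,0,0,0]}}

```text
clock: 5.67
eef_pos: [0.4367, -0.3706, 0.3313]
tool_rot: [[1.0, 0.013, 0.004], [0.013, -1.0, -0.003], [0.004, 0.003, -1.0]]
force: [-0.8, 0.6, -2.9]
opening: 0.0169
```

```bash
python3 - <<'E'
from h import *
st(); snap('wrist','w3'); snap('scene','s3')
s=rows(np.array([0.5414,-0.1805,0.33]),down(-5.4),vmax=2.5)
E
python3 -c "
import cv2,numpy as np
a=cv2.imread('pics/w3.png');b=cv2.imread('pics/s3.png')[100:290,200:454];b=cv2.resize(b,None,fx=2,fy=2)
cv2.imwrite('pics/s3c.png',b)"
```

```text
t 5.67 p [ 0.4367 -0.3706  0.3313] yaw 0.7192004659129856 F [-0.768   0.5945 -2.8955] M [-0.0488 -0.0466 -0.0328] open 0.0169
9 rows
1.2, -2.09, -0.02, 0, 0, 0.7
1.17, -2.1, -0.03, 0, 0, 0.7
1.15, -2.12, -0.02, 0, 0, 0.6
1.13, -2.12, -0.03, 0, 0, 0.7
1.1, -2.15, -0.02, 0, 0, 0.7
1.08, -2.15, -0.03, 0, 0, 0.7
1.04, -2.17, -0.02, 0, 0, 0.7
1.02, -2.18, -0.02, 0, 0, 0.7
1, -2.19, -0.03, 0, 0, 0.6
end [ 0.5414 -0.1805  0.33  ] err [ 0. -0.  0.]
```

View pics/s3c.png

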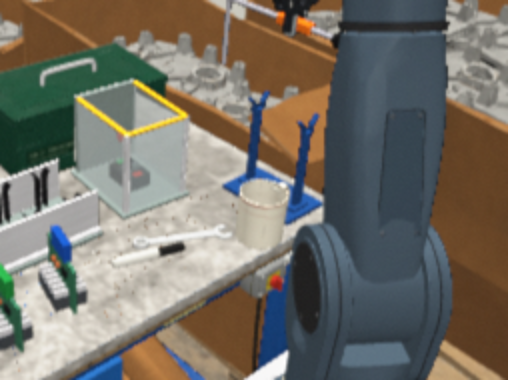

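The rod is lifted clear, with the leg hanging at (228,30) in the crop.

{"api": "arm_command", "payload": {"plan": [1.2,-2.1,0,0,0,0.7,1.17,-2.1,0,0,0,0.7,1.15,-2.12,0,0,0,0.7,1.13,-2.12,0,0,0,0.7,1.1,-2.15,0,0,0,0.7,1.08,-2.15,0,0,0,0.7,1.04,-2.17,0,0,0,0.7,1.02,-2.18,0,0,0,0.7,1,-2.18,0,0,0,0.5,0,0,0,0,0,0]}}

```text
clock: 6.6
eef_pos: [0.5437, -0.1749, 0.3261]
tool_rot: [[0.996, -0.087, -0.002], [-0.087, -0.996, 0.004], [-0.002, -0.004, -1.0]]
force: [1.0, 0.5, -2.3]
opening: 0.0165
```

{"api": "arm_command", "payload": {"plan": [0,0,0,0,0,0,0,0,0,0,0,0]}}

```text
clock: 6.77
eef_pos: [0.5411, -0.1814, 0.3269]
tool_rot: [[0.996, -0.094, -0.003], [-0.094, -0.996, 0.0], [-0.003, 0.0, -1.0]]
force: [0.0, -0.6, -2.5]
opening: 0.0165
```

```bash
python3 - <<'E'
from h import *
st(); snap('wrist','w4'); snap('top','t4')
for c in ['top','wrist','scene']:
    if c=='scene': snap('scene','s4')
    for t in ['rod_tip','lever_tip','rod']:
        print(c,t,[(np.array(q['position']).round(4).tolist(),round(q['conf'],2)) for q in r.spot_point(c,t)][:2])
a=cv2.imread('pics/w4.png'); b=cv2.imread('pics/t4.png')[60:250,230:430]; b=cv2.resize(b,None,fx=1.9,fy=1.9)
b=cv2.copyMakeBorder(b,0,384-b.shape[0],0,0,cv2.BORDER_CONSTANT); cv2.imwrite('pics/m4.png',cv2.resize(np.hstack([a,b]),None,fx=.88,fy=.88))
E
```

```text
t 6.77 p [ 0.5411 -0.1814  0.3269] yaw -5.37745483237392 F [ 0.0189 -0.5855 -2.4765] M [-0.0654  0.0247  0.0421] open 0.0165
top rod_tip [([0.6898, -0.1953, 0.2133], 0.69)]
top lever_tip [([0.6614, -0.1927, 0.095], 0.37)]
top rod [([0.5377, -0.1846, 0.3449], 0.46)]
wrist rod_tip []
wrist lever_tip []
wrist rod [([0.54, -0.1829, 0.3409], 0.95)]
scene rod_tip [([0.689, -0.2012, 0.2138], 0.57)]
scene lever_tip []
scene rod [([0.5403, -0.1813, 0.3448], 0.58), ([0.4531, 0.0976, 0.0007], 0.21)]
```

View pics/m4.png

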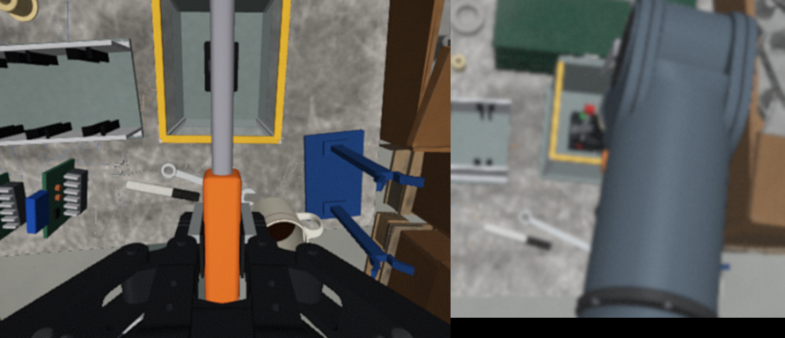

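The rod is over the guard, in line with its middle plane. The leg is 60 mm behind the guard's origin, behind the lever. Lowering now.

{"api": "arm_command", "payload": {"plan": [0,-0.03,2,0,0,0,0,-0.03,2,0,0,0,0,0,2,0,0,0,0,0,2,0,0,0,0,0,2,0,0,0,0,0,1.5,0,0,0,0,0,1.5,0,0,0,0,0,0.9,0,0,0,0,0,0,0,0,0,0,0,0,0,0,0]}}

```text
clock: 8.2
eef_pos: [0.542, -0.1804, 0.1894]
tool_rot: [[0.996, -0.094, -0.0], [-0.094, -0.996, 0.0], [-0.0, -0.0, -1.0]]
force: [0.4, 0.3, -2.6]
opening: 0.0164
```

```bash
python3 - <<'E'
from h import *
st(); snap('scene','s5'); snap('wrist','w5');
a=cv2.imread('pics/s5.png')[120:230,200:380]; cv2.imwrite('pics/s5c.png',cv2.resize(a,None,fx=4,fy=4))
E
```

```text
t 8.2 p [ 0.542  -0.1804  0.1894] yaw -5.37031300021572 F [ 0.4181  0.336  -2.6397] M [ 0.0471  0.0029 -0.0297] open 0.0164
```

View pics/s5c.png

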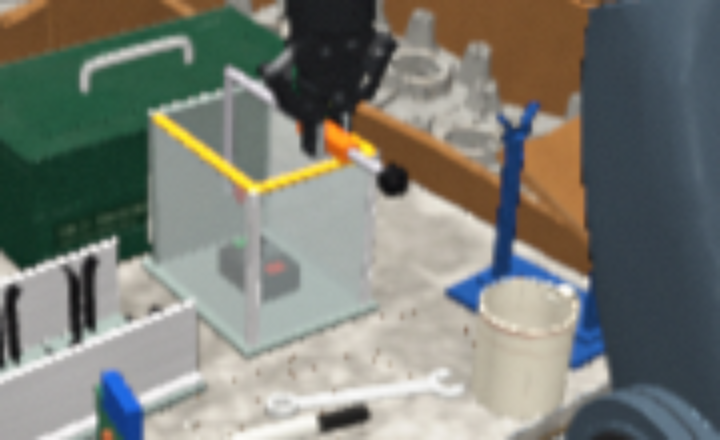

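View pics/w5.png

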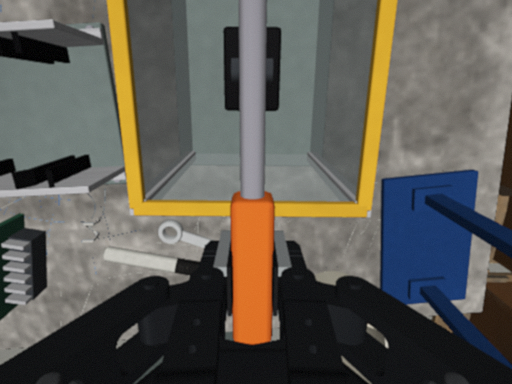

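The leg is inside the guard behind the red bar. Pulling towards the front.

{"api": "arm_command", "payload": {"plan": [-0.6,0,0.1,0,0,0,-0.6,0,0,0,0,0,-0.6,0,0,0,0,0,-0.6,0,0,0,0,0,-0.6,0,0,0,0,0,-0.6,0,0,0,0,0,-0.6,0,0,0,0,0,-0.6,0,0,0,0,0,0,0,0,0,0,0]}}

```text
clock: 9.05
eef_pos: [0.4924, -0.1759, 0.1882]
tool_rot: [[0.996, -0.094, -0.001], [-0.094, -0.996, 0.0], [-0.001, -0.0, -1.0]]
force: [1.0, 0.1, -1.7]
opening: 0.0167
```

```bash
python3 - <<'E'
from h import *
st()
E
```

```text
t 9.05 p [ 0.4924 -0.1759  0.1882] yaw -5.402930372549223 F [ 1.0167  0.0758 -1.6716] M [-0.0009 -0.1499  0.0205] open 0.0167
```

{"api": "arm_command", "payload": {"plan": [-0.3,0,0,0,0,0,-0.3,0,0,0,0,0,-0.3,0,0,0,0,0,-0.3,0,0,0,0,0,0,0,0,0,0,0]}}

```text
clock: 9.47
eef_pos: [0.4817, -0.1748, 0.1883]
tool_rot: [[0.996, -0.094, -0.0], [-0.094, -0.996, 0.0], [-0.0, 0.0, -1.0]]
force: [1.3, 0.8, -0.5]
opening: 0.0165
```

{"api": "arm_command", "payload": {"plan": [-0.2,0,0,0,0,0,-0.2,0,0,0,0,0,0,0,0,0,0,0]}}

```text
clock: 9.72
eef_pos: [0.4778, -0.1744, 0.1883]
tool_rot: [[0.996, -0.094, -0.0], [-0.094, -0.996, 0.0], [-0.0, -0.0, -1.0]]
force: [0.6, 0.1, -1.4]
opening: 0.0162
```

```bash
python3 - <<'E'
from h import *
st(); snap('wrist','w6'); snap('scene','s6'); snap('top','t6')
for c in ['top','wrist','scene']:
    for t in ['lever_tip']:
        print(c,t,[(np.array(q['position']).round(4).tolist(),round(q['conf'],2)) for q in r.spot_point(c,t)][:2])
a=cv2.resize(cv2.imread('pics/w6.png')[0:200,100:400],None,fx=1.3,fy=1.3);b=cv2.resize(cv2.imread('pics/s6.png')[120:230,200:380],None,fx=2.2,fy=2.2)
b=cv2.copyMakeBorder(b,0,a.shape[0]-b.shape[0],0,0,cv2.BORDER_CONSTANT); cv2.imwrite('pics/m6.png',np.hstack([a,b]))
E
```

```text
t 9.72 p [ 0.4778 -0.1744  0.1883] yaw -5.382893616478424 F [ 0.5584  0.0994 -1.4329] M [-0.1153 -0.466  -0.024 ] open 0.0162
top lever_tip [([0.611, -0.1858, 0.0904], 0.49)]
wrist lever_tip []
scene lever_tip [([0.4736, -0.1735, 0.2023], 0.24)]
```

View pics/m6.png

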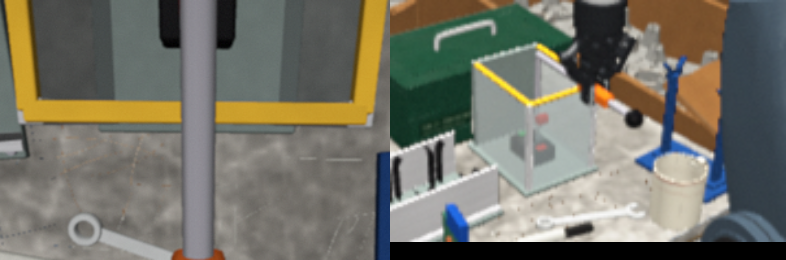

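{"api": "arm_command", "payload": {"plan": [-0.2,0,0,0,0,0,-0.2,0,0,0,0,0,0,0,0,0,0,0,0,0,0,0,0,0]}}

```text
clock: 10.35
eef_pos: [0.4747, -0.1742, 0.1887]
tool_rot: [[0.996, -0.094, 0.001], [-0.094, -0.996, -0.0], [0.001, 0.0, -1.0]]
force: [2.0, -0.4, 1.0]
opening: 0.0165
```

```bash
python3 - <<'E'
from h import *
st(); snap('top','t6')
for c in ['top']:
    for t in ['lever_tip']:
        print(c,t,[(np.array(q['position']).round(4).tolist(),round(q['conf'],2)) for q in r.spot_point(c,t)][:2])
E
```

```text
t 10.35 p [ 0.4747 -0.1742  0.1887] yaw -5.38158763315074 F [ 1.9862 -0.4157  0.9629] M [-0.2609 -1.216  -0.0398] open 0.0165
top lever_tip [([0.6101, -0.1881, 0.0913], 0.45)]
```

The wrist moment jumped to −1.2 N·m and the lever tip reads x = 0.610, where "off" should be, so it's at its stop. Backing off and lifting out.

{"api": "arm_command", "payload": {"plan": [0.6,0,0,0,0,0,0.7,0,0,0,0,0,0.5,0,0,0,0,0,0,0,-1.5,0,0,0,0,0,-2.2,0,0,0,0,0,-2.5,0,0,0,0,0,-2.5,0,0,0,0,0,-2.5,0,0,0,0,0,-2.2,0,0,0,0,0,-0.6,0,0,0]}}

```text
clock: 11.28
eef_pos: [0.4932, -0.1759, 0.3311]
tool_rot: [[0.996, -0.094, 0.003], [-0.094, -0.996, -0.001], [0.003, 0.001, -1.0]]
force: [1.2, -0.5, -2.7]
opening: 0.0162
```

{"api": "arm_command", "payload": {"plan": [0,0,0,0,0,0,0,0,0,0,0,0]}}

```text
clock: 11.45
eef_pos: [0.4918, -0.1755, 0.327]
tool_rot: [[0.996, -0.094, -0.002], [-0.094, -0.996, 0.0], [-0.002, -0.0, -1.0]]
force: [0.4, -0.0, -3.9]
opening: 0.0164
```

```bash
python3 - <<'E'
from h import *
o=st(); p,d=snap('wrist','w7'); snap('top','t7'); snap('scene','s7')
for c in ['top','scene']:
    for t in ['lever_tip','rod_tip','rod']:
        print(c,t,[(np.array(q['position']).round(4).tolist(),round(q['conf'],2)) for q in r.spot_point(c,t)][:2])
a=cv2.resize(cv2.imread('pics/w7.png'),None,fx=.8,fy=.8);b=cv2.resize(cv2.imread('pics/s7.png')[80:230,200:380],None,fx=2,fy=2)
b=cv2.copyMakeBorder(b,0,a.shape[0]-b.shape[0],0,0,cv2.BORDER_CONSTANT); cv2.imwrite('pics/m7.png',np.hstack([a,b]))
W=cloud('wrist',d,(o['tool_rot'],o['eef_pos']))
# rod bar pitch
m=(W[...,2]>.32)&(W[...,2]<.38)&(d>0)&(W[...,0]>.54)&(abs(W[...,1]+.18)<.05)
P=W[m]; print(len(P),np.polyfit(P[:,0],P[:,2],1),P.mean(0))
E
```

```text
t 11.45 p [ 0.4918 -0.1755  0.327 ] yaw -5.366410189835516 F [ 0.3761 -0.01   -3.858 ] M [ 0.0097 -0.0217  0.0355] open 0.0164
top lever_tip [([0.6079, -0.1861, 0.0917], 0.44), ([0.4459, -0.1523, -0.0019], 0.43)]
top rod_tip [([0.6417, -0.1883, 0.213], 0.49)]
top rod [([0.6208, 0.0753, 0.0096], 0.73)]
scene lever_tip []
scene rod_tip [([0.6408, -0.1937, 0.2137], 0.64)]
scene rod [([0.4889, -0.1722, 0.3417], 0.63)]
4315 [-0.0043  0.3503] [ 0.57   -0.1828  0.3478]
```

View pics/m7.png

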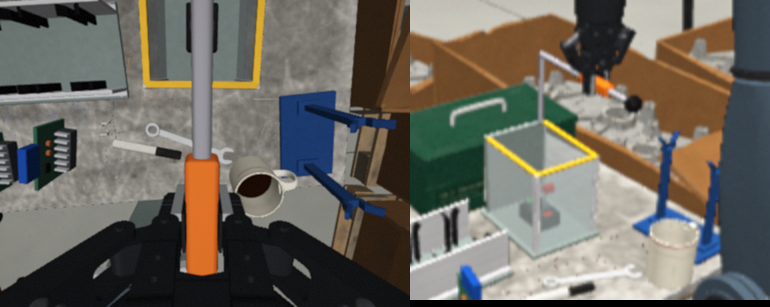

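The lever is off, leaning to the front, and the rod hasn't shifted in the grip. I'll put it back in its rest.

```bash
python3 - <<'E'
from h import *
s=rows(np.array([0.4363,-0.3705,0.33]),down(0.73),vmax=2.3)
E
```

```text
9 rows
-0.41, 2.21, -0.02, 0, 0, -0.7
-0.45, 2.21, -0.02, 0, 0, -0.7
-0.46, 2.2, -0.03, 0, 0, -0.6
-0.49, 2.2, -0.02, 0, 0, -0.7
-0.52, 2.19, -0.02, 0, 0, -0.7
-0.55, 2.18, -0.02, 0, 0, -0.7
-0.57, 2.18, -0.03, 0, 0, -0.7
-0.6, 2.17, -0.02, 0, 0, -0.6
-0.62, 2.16, -0.02, 0, 0, -0.7
end [ 0.4363 -0.3705  0.33  ] err [-0.  0. -0.]
```

{"api": "arm_command", "payload": {"plan": [-0.41,2.21,0,0,0,-0.7,-0.45,2.21,0,0,0,-0.7,-0.46,2.2,0,0,0,-0.6,-0.5,2.2,0,0,0,-0.7,-0.52,2.19,0,0,0,-0.7,-0.55,2.18,0,0,0,-0.7,-0.57,2.18,0,0,0,-0.7,-0.6,2.17,0,0,0,-0.6,-0.62,2.16,0,0,0,-0.7,0,0,0,0,0,0]}}

```text
clock: 12.73
eef_pos: [0.4336, -0.3754, 0.328]
tool_rot: [[1.0, 0.007, -0.002], [0.007, -1.0, -0.003], [-0.002, 0.003, -1.0]]
force: [-0.5, 0.3, -1.2]
opening: 0.0166
```

{"api": "arm_command", "payload": {"plan": [0,0,0,0,0,0,0,0,0,0,0,0,0,0,0,0,0,0]}}

```text
clock: 12.98
eef_pos: [0.4368, -0.3694, 0.3283]
tool_rot: [[1.0, 0.014, 0.0], [0.014, -1.0, 0.001], [0.0, -0.001, -1.0]]
force: [0.6, 0.2, -2.9]
opening: 0.0163
```

```bash
python3 - <<'E'
from h import *
st(); s=rows(np.array([0.4363,-0.3705,0.19]),down(0.73),vmax=2.3)
s=rows(np.array([0.4363,-0.3705,0.153]),down(0.73),vmax=1,start=s)
E
```

```text
t 12.98 p [ 0.4368 -0.3694  0.3283] yaw 0.7992506215021499 F [ 0.6142  0.1766 -2.8952] M [-0.0431 -0.0089 -0.019 ] open 0.0163
7 rows
-0.01, 0.02, 1.98, 0, 0, 0
-0.01, 0.01, 1.97, 0, 0, 0
-0, 0.02, 1.98, 0, 0, 0
-0.01, 0.02, 1.97, 0, 0, 0
-0.01, 0.01, 1.98, 0, 0, 0
-0.01, 0.02, 1.97, 0, 0, 0.1
-0, 0.01, 1.98, 0, 0, 0
end [ 0.4363 -0.3705  0.19  ] err [ 0.  0. -0.]
4 rows
-0, 0, 0.92, 0, 0, 0
-0, 0, 0.93, 0, 0, 0
-0, 0, 0.92, 0, 0, 0
-0, 0.01, 0.93, 0, 0, 0
end [ 0.4363 -0.3705  0.153 ] err [ 0. -0. -0.]
```

{"api": "arm_command", "payload": {"plan": [-0.01,0.02,2,0,0,0,-0.01,0.01,2,0,0,0,0,0.02,2,0,0,0,-0.01,0.02,2,0,0,0,-0.01,0.01,2,0,0,0,-0.01,0.02,1.9,0,0,0.1,0,0.01,1.9,0,0,0,0,0,0,0,0,0,0,0,0,0,0,0]}}

```text
clock: 13.73
eef_pos: [0.4359, -0.3705, 0.1901]
tool_rot: [[1.0, 0.012, -0.001], [0.012, -1.0, 0.001], [-0.001, -0.001, -1.0]]
force: [0.7, 0.8, -1.2]
opening: 0.0163
```

{"api": "arm_command", "payload": {"plan": [0,0,0.9,0,0,0,0,0,0.9,0,0,0,0,0,0.9,0,0,0,0,0,0.7,0,0,0,0,0,0,0,0,0,0,0,0,0,0,0]}}

```text
clock: 14.23
eef_pos: [0.4356, -0.3714, 0.1559]
tool_rot: [[1.0, 0.011, -0.001], [0.011, -1.0, 0.001], [-0.001, -0.001, -1.0]]
force: [-0.0, -0.0, -1.9]
opening: 0.0166
```

```bash
python3 - <<'E'
from h import *
st(); snap('wrist','w8')
E
```

```text
t 14.23 p [ 0.4356 -0.3714  0.1559] yaw 0.6230306363538343 F [-0.0099 -0.0055 -1.926 ] M [-0.0199 -0.0069  0.0016] open 0.0166
```

View pics/w8.png

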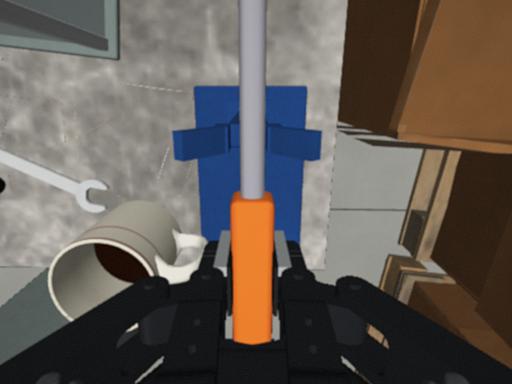

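{"api": "arm_command", "payload": {"plan": [0.05,-0.07,0.25,0,0,0,0,0,0.1,0,0,0,0,0,0,0,0,0]}}

```text
clock: 14.53
eef_pos: [0.4363, -0.3708, 0.1528]
tool_rot: [[1.0, 0.011, 0.0], [0.011, -1.0, 0.0], [0.0, -0.0, -1.0]]
force: [-0.5, 0.6, -2.3]
opening: 0.0163
```

{"api": "arm_command", "payload": {"plan": [0,0,0,0,0,0,0,0,0,0,0,0,0,0,0,0,0,0,0,0,0,0,0,0,0,0,0,0,0,0,0,0,0,0,0,0,0,0,0,0,0,0], "grip": -1}}

```text
clock: 15.12
eef_pos: [0.4363, -0.3709, 0.1528]
tool_rot: [[1.0, 0.011, 0.0], [0.011, -1.0, -0.0], [0.0, 0.0, -1.0]]
force: [-0.9, -0.1, 0.7]
opening: 0.0858
```

{"api": "arm_command", "payload": {"plan": [0,0,-1,0,0,0,0,0,-2,0,0,0,0,0,-2.5,0,0,0,0,0,-2.5,0,0,0,0,0,-2.5,0,0,0,0,0,-2.5,0,0,0,0,0,0,0,0,0,0,0,0,0,0,0]}}

```text
clock: 15.78
eef_pos: [0.4368, -0.3713, 0.2849]
tool_rot: [[1.0, 0.011, 0.003], [0.011, -1.0, -0.002], [0.003, 0.002, -1.0]]
force: [1.1, 0.5, -0.2]
opening: 0.0856
```

```bash
python3 - <<'E'
from h import *
o=st(); p,d=snap('wrist','w9'); W=cloud('wrist',d,(o['tool_rot'],o['eef_pos']))
m=(W[...,2]>.168)&(W[...,2]<.19)&(d>0)&(abs(W[...,1]+.37)<.015)
P=W[m]; print(len(P),yaw(P),np.polyfit(P[:,0],P[:,2],1))
for c in ['top','scene']:
    snap(c,c[0]+'9')
    for t in ['card_1','rod','rod_tip']:
        print(c,t,[(np.array(q['position']).round(4).tolist(),round(q['conf'],2)) for q in r.spot_point(c,t)][:3])
E
```

```text
t 15.78 p [ 0.4368 -0.3713  0.2849] yaw 0.618960112589132 F [ 1.093   0.465  -0.1734] M [-0.0433  0.0388 -0.025 ] open 0.0856
5337 (array([ 0.4535, -0.3704]), np.float64(0.48910137082262395), array([0.0057, 0.0682])) [-0.0218  0.1858]
top card_1 [([0.4618, 0.1006, 0.0021], 0.71), ([0.4427, 0.2146, 0.0018], 0.63), ([0.5853, -0.3706, 0.0405], 0.19)]
top rod [([0.4348, -0.3706, 0.1707], 0.76), ([0.5864, -0.3695, 0.0399], 0.16)]
top rod_tip [([0.5851, -0.3673, 0.0391], 0.94), ([0.4335, -0.3718, -0.0014], 0.43)]
scene card_1 [([0.4577, 0.0954, -0.0016], 0.73), ([0.4372, 0.2178, 0.0002], 0.6)]
scene rod [([0.4347, -0.3696, 0.1673], 0.78)]
scene rod_tip [([0.586, -0.3736, 0.0391], 0.85)]
```

View pics/w9.png

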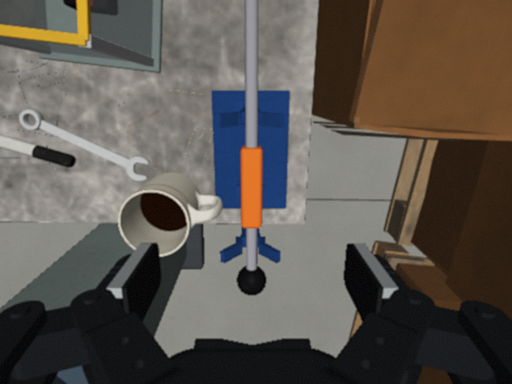

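View pics/t9.png

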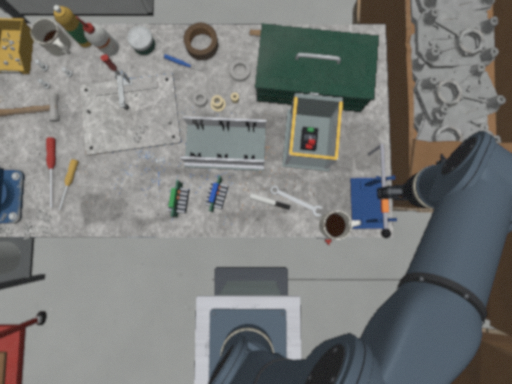

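The rod is back in its forks. In the top view the lever is at the front, about (310,145). The cards haven't moved. Going to the blue card.

```bash
python3 - <<'E'
from h import *
s=rows(np.array([0.45,0.09,0.27]),down(-13),vmax=3.5)
E
```

```text
14 rows
0.13, -3.29, 0.09, 0, 0, 1
0.08, -3.29, 0.09, 0, 0, 0.9
0.03, -3.29, 0.09, 0, 0, 1
-0.03, -3.3, 0.09, 0, 0, 1
-0.09, -3.29, 0.09, 0, 0, 1
-0.15, -3.29, 0.09, 0, 0, 0.9
-0.2, -3.28, 0.09, 0, 0, 1
-0.25, -3.29, 0.09, 0, 0, 1
-0.32, -3.27, 0.09, 0, 0, 1
-0.37, -3.27, 0.08, 0, 0, 0.9
-0.42, -3.27, 0.09, 0, 0, 1
-0.47, -3.26, 0.09, 0, 0, 1
-0.54, -3.25, 0.09, 0, 0, 1
-0.59, -3.23, 0.09, 0, 0.1, 0.9
end [0.45 0.09 0.27] err [ 0. -0.  0.]
```

{"api": "arm_command", "payload": {"plan": [0.13,-2,0,0,0,1,0.08,-3.3,0,0,0,1,0.03,-3.3,0.1,0,0,1,-0.03,-3.3,0.1,0,0,1,-0.1,-3.3,0.1,0,0,1,-0.15,-3.3,0.1,0,0,1,-0.2,-3.3,0.1,0,0,1,-0.25,-3.3,0.1,0,0,1,-0.3,-3.3,0.1,0,0,1,-0.35,-3.3,0.1,0,0,1]}}

```text
clock: 17.07
eef_pos: [0.4471, -0.052, 0.2748]
tool_rot: [[0.986, -0.164, 0.0], [-0.164, -0.986, -0.0], [0.0, 0.0, -1.0]]
force: [0.8, -0.1, 0.3]
opening: 0.0852
```

{"api": "arm_command", "payload": {"plan": [-0.42,-3.3,0.1,0,0,1,-0.47,-3.3,0.1,0,0,1,-0.54,-3.3,0.1,0,0,0.8,-0.6,-3.3,0.1,0,0,0.8,0,-1,0,0,0,0,0,0,0,0,0,0,0,0,0,0,0,0]}}

```text
clock: 17.65
eef_pos: [0.4545, 0.0897, 0.2706]
tool_rot: [[0.975, -0.223, -0.0], [-0.223, -0.975, -0.0], [-0.0, 0.0, -1.0]]
force: [-0.6, -0.6, -0.3]
opening: 0.0856
```

```bash
cat >> h.py <<'E'
def handle(name,box=None):
    o=st(); p,d=snap('wrist',name); W=cloud('wrist',d,(o['tool_rot'],o['eef_pos']))
    hsv=cv2.cvtColor(p,cv2.COLOR_RGB2HSV)
    for n,lo,hi in [('green',(45,120,60),(85,255,255)),('blue',(100,140,60),(125,255,255)),('orange',(5,150,120),(20,255,255))]:
        m=(cv2.inRange(hsv,lo,hi)>0)&(d>0)&(W[...,2]>.085)&(W[...,2]<.2)
        P=W[m]
        if len(P)<40: continue
        zt=np.percentile(P[:,2],97); Q=P[P[:,2]>zt-.006]
        rc=cv2.minAreaRect((Q[:,:2]*1000).astype(np.float32))
        print(n,len(P),len(Q),'ztop',zt,'c/yaw',yaw(Q),'rect',rc,'mid',np.percentile(Q,[2,98],axis=0).mean(0))
E
python3 - <<'E'
from h import *
handle('w10')
E
```

```text
t 17.65 p [0.4545 0.0897 0.2706] yaw -12.903060436728019 F [-0.6366 -0.5798 -0.3382] M [0.0075 0.0482 0.003 ] open 0.0856
green 715 664 ztop 0.1161990801897352 c/yaw (array([0.446 , 0.2147]), np.float64(-8.07146799269674), array([0.0036, 0.0162])) rect ((444.7425842285156, 215.0304412841797), (12.699426651000977, 55.745296478271484), 81.27008819580078) mid [0.4453 0.2149 0.1144]
blue 869 829 ztop 0.11640666536329264 c/yaw (array([0.4915, 0.1081]), np.float64(-15.47061963540773), array([0.0038, 0.016 ])) rect ((490.5206298828125, 108.44435119628906), (13.287962913513184, 55.959712982177734), 75.2648696899414) mid [0.4909 0.1083 0.1147]
```

View pics/w10.png

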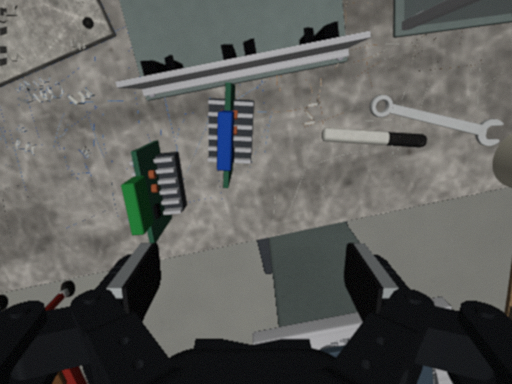

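The blue card has moved about 33 mm towards the rack, so that was the knock. It's now at about (0.4906, 0.1084), pixel (227,140). I'll let it settle and measure it from closer.

{"api": "arm_command", "payload": {"plan": [1.5,-0.8,0,0,0,-0.7,1.5,-0.8,0,0,0,-0.7,0,0,0,0,0,-0.7,0,0,0,0,0,0,0,0,0,0,0,0]}}

```text
clock: 18.12
eef_pos: [0.4868, 0.0974, 0.2706]
tool_rot: [[0.982, -0.191, -0.001], [-0.191, -0.982, -0.001], [-0.001, 0.001, -1.0]]
force: [-0.1, 0.2, 0.7]
opening: 0.0857
```

```bash
python3 - <<'E'
from h import *
handle('w11')
E
```

```text
t 18.12 p [0.4868 0.0974 0.2706] yaw -11.000288613738135 F [-0.072   0.1889  0.6918] M [ 0.0678 -0.0052  0.0259] open 0.0857
green 517 443 ztop 0.11629672907174032 c/yaw (array([0.4541, 0.2136]), np.float64(-7.895152478001648), array([0.0036, 0.0114])) rect ((453.43804931640625, 213.91310119628906), (12.532512664794922, 38.442569732666016), 82.15653228759766) mid [0.4535 0.2137 0.1144]
blue 774 741 ztop 0.11631849588852944 c/yaw (array([0.492 , 0.1081]), np.float64(-15.417239848948327), array([0.0037, 0.016 ])) rect ((490.7783508300781, 108.61614990234375), (13.410786628723145, 55.44519805908203), 74.59564971923828) mid [0.4911 0.108  0.1149]
```

View pics/w11.png

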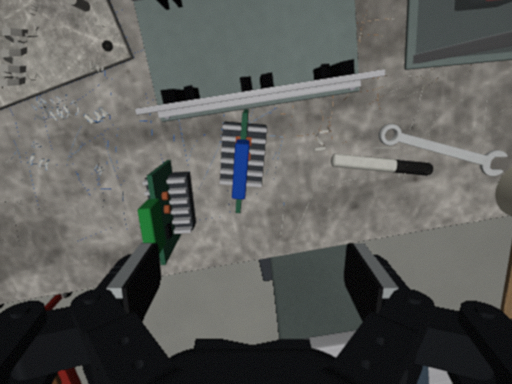

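Blue is settled at (0.4908, 0.1085), yaw −15.4°. Before grasping it, a quick look at the rack for the exact position of its walls.

{"api": "arm_command", "payload": {"plan": [2,1,-1.5,0,0,-3,2,1,-1.5,0,0,-3,2,0.8,-1.5,0,0,-3,1.5,0.5,0,0,0,0,0,0,0,0,0,0,0,0,0,0,0,0,0,0,0,0,0,0]}}

```text
clock: 18.75
eef_pos: [0.5564, 0.0575, 0.3154]
tool_rot: [[0.999, -0.033, -0.001], [-0.033, -0.999, -0.0], [-0.001, 0.0, -1.0]]
force: [-0.5, 0.7, 0.1]
opening: 0.0854
```

```bash
python3 - <<'E'
from h import *
o=st(); p,d=snap('wrist','w12'); W=cloud('wrist',d,(o['tool_rot'],o['eef_pos'])); np.save('pics/W12.npy',W)
m=(d>0)&(W[...,2]>.08)&(W[...,2]<.097)&(W[...,0]>.52)&(W[...,1]>-.1)&(W[...,1]<.25)
P=W[m]; print(len(P),np.percentile(P,[1,50,99],axis=0))
c=np.median(P[:,0]); 
print(np.histogram(P[:,0],bins=np.arange(.53,.72,.005)))
print([(np.array(q['position']).round(4).tolist(),round(q['conf'],2)) for q in r.spot_point('wrist','slot_1')][:4])
print([(np.array(q['position']).round(4).tolist(),round(q['conf'],2)) for q in r.spot_point('wrist','rack')][:4])
E
```

```text
t 18.75 p [0.5564 0.0575 0.3154] yaw -1.8884079087163521 F [-0.5352  0.7209  0.0943] M [ 0.046  -0.0253 -0.0355] open 0.0854
3872 [[ 0.5303 -0.0467  0.0803]
 [ 0.6695  0.0786  0.0864]
 [ 0.6882  0.1953  0.0888]]
(array([ 21,  20,  15,   0,  51, 453, 601, 308, 148,  86,  10,   0,   0,
         0,   0,   0,   0,   0,   0,   0,   0,   0,   0,   0,   0,   0,
        50, 155, 243, 626, 753, 293,   0,   0,   0,   0,   0]), array([0.53 , 0.535, 0.54 , 0.545, 0.55 , 0.555, 0.56 , 0.565, 0.57 ,
       0.575, 0.58 , 0.585, 0.59 , 0.595, 0.6  , 0.605, 0.61 , 0.615,
       0.62 , 0.625, 0.63 , 0.635, 0.64 , 0.645, 0.65 , 0.655, 0.66 ,
       0.665, 0.67 , 0.675, 0.68 , 0.685, 0.69 , 0.695, 0.7  , 0.705,
       0.71 , 0.715]))
[([0.617, -0.0036, 0.0117], 0.94), ([0.624, 0.1591, 0.0104], 0.88), ([0.621, 0.0752, 0.0125], 0.75)]
[([0.6179, 0.0766, -0.0017], 0.86), ([0.4428, -0.1474, -0.0005], 0.55), ([0.4429, -0.0677, -0.0033], 0.35), ([0.6185, 0.0741, 0.011], 0.16)]
```

View pics/w12.png

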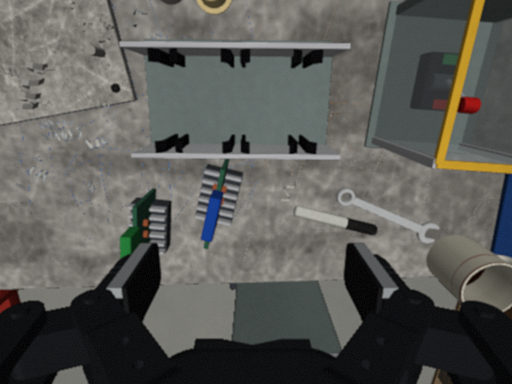

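```bash
python3 - <<'E'
from h import *
W=np.load('pics/W12.npy'); p=cv2.imread('pics/w12.png'); g=p.max(2)
m0=(W[...,1]>-.1)&(W[...,1]<.25)
for n,a,b in [('front',.545,.60),('back',.65,.70)]:
    m=m0&(W[...,2]>.084)&(W[...,2]<.093)&(W[...,0]>a)&(W[...,0]<b)
    L=W[m&(g>140)]; c=np.polyfit(L[:,1],L[:,0],1); res=L[:,0]-np.polyval(c,L[:,1])
    print(n,len(L),'slope deg',np.degrees(np.arctan(c[0])),'x at y=.075',np.polyval(c,.075),'res',np.percentile(res,[1,5,50,95,99]),'y range',np.percentile(L[:,1],[.5,99.5]),'z',np.median(L[:,2]))
    B=W[m0&(W[...,2]>.06)&(W[...,2]<.093)&(W[...,0]>a)&(W[...,0]<b)&(g<70)]
    print(' black z',np.percentile(B[:,2],[5,50,95]),'x',np.percentile(B[:,0],[1,50,99]))
    h,e=np.histogram(B[:,1],bins=np.arange(-.05,.2,.004)); print(' ',[(round(e[i],3),int(h[i])) for i in range(len(h)) if h[i]])
# back wall inner face / base extents
m=m0&(W[...,2]>.004)&(W[...,2]<.016)&(W[...,0]>.55)&(W[...,0]<.70)
B=W[m]; 
for x0 in (.59,.61,.63,.65):
    q=B[abs(B[:,0]-x0)<.003]; print('base y at x',x0,np.percentile(q[:,1],[1,99]))
E
python3 -c "
import cv2
a=cv2.imread('pics/w12.png')[30:170,110:360]; cv2.imwrite('pics/w12c.png',cv2.resize(a,None,fx=3,fy=3,interpolation=cv2.INTER_CUBIC))"
```

```text
front 950 slope deg 2.43432070825722 x at y=.075 0.5602291002035509 res [-0.0029 -0.0025  0.      0.0025  0.0028] y range [-0.0457  0.1997] z 0.08711084989523354
 black z [0.0654 0.0815 0.0864] x [0.5603 0.5708 0.5806]
  [(np.float64(-0.022), 12), (np.float64(-0.018), 38), (np.float64(-0.014), 55), (np.float64(-0.01), 47), (np.float64(0.002), 28), (np.float64(0.006), 42), (np.float64(0.01), 34), (np.float64(0.058), 15), (np.float64(0.062), 38), (np.float64(0.066), 45), (np.float64(0.07), 6), (np.float64(0.078), 2), (np.float64(0.082), 52), (np.float64(0.086), 43), (np.float64(0.09), 25), (np.float64(0.138), 16), (np.float64(0.142), 39), (np.float64(0.146), 36), (np.float64(0.15), 10), (np.float64(0.158), 17), (np.float64(0.162), 78), (np.float64(0.166), 54), (np.float64(0.17), 20)]
back 1169 slope deg 2.4124785927973122 x at y=.075 0.6821172855742618 res [-0.0025 -0.0023  0.      0.0023  0.0027] y range [-0.051   0.1942] z 0.08702654411200139
 black z [0.0624 0.0786 0.086 ] x [0.6617 0.674  0.6839]
  [(np.float64(-0.05), 7), (np.float64(-0.046), 7), (np.float64(-0.042), 7), (np.float
[... 844 characters left out ...]
 8), (np.float64(0.102), 6), (np.float64(0.106), 7), (np.float64(0.11), 6), (np.float64(0.114), 7), (np.float64(0.118), 8), (np.float64(0.122), 8), (np.float64(0.126), 11), (np.float64(0.13), 4), (np.float64(0.134), 33), (np.float64(0.138), 44), (np.float64(0.142), 41), (np.float64(0.146), 14), (np.float64(0.15), 8), (np.float64(0.154), 52), (np.float64(0.158), 79), (np.float64(0.162), 66), (np.float64(0.166), 25), (np.float64(0.17), 2), (np.float64(0.174), 7), (np.float64(0.178), 7), (np.float64(0.182), 7), (np.float64(0.186), 7), (np.float64(0.19), 7)]
base y at x 0.59 [-0.0454  0.1973]
base y at x 0.61 [-0.046   0.1971]
base y at x 0.63 [-0.0462  0.2471]
base y at x 0.65 [-0.0482  0.247 ]
```

View pics/w12c.png

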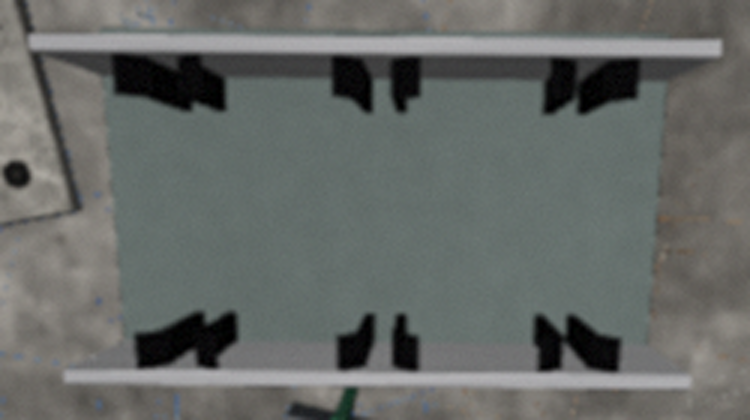

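Rack: yaw −2.4°, centre (0.6212, 0.0743). That puts slot_1 at (0.6178, −0.0056) and slot_3 at (0.6246, 0.1542). Grasping blue next.

```bash
python3 - <<'E'
from h import *
st()
s=rows(np.array([0.4908,0.1085,0.19]),down(-15.4),vmax=2.7)
s=rows(np.array([0.4908,0.1085,0.086]),down(-15.4),start=s,vmax=2)
E
```

```text
t 18.9 p [0.5566 0.0578 0.3157] yaw -1.8391100385012404 F [-0.4475  0.1715 -0.534 ] M [-0.0209 -0.0489  0.0683] open 0.0855
6 rows
-1.12, -0.81, 2.1, 0, 0, 2.3
-1.16, -0.76, 2.09, 0, 0, 2.2
-1.18, -0.72, 2.1, 0, 0, 2.3
-1.21, -0.67, 2.1, 0, 0, 2.2
-1.24, -0.62, 2.09, 0, 0, 2.3
-1.26, -0.58, 2.1, 0, 0, 2.3
end [0.4908 0.1085 0.19  ] err [-0.  0. -0.]
6 rows
0, 0, 1.73, 0, 0, 0
0, 0, 1.74, 0, 0, 0
0.01, 0, 1.73, 0, 0, 0
-0, 0, 1.73, 0, 0, 0
-0, 0, 1.74, 0, 0, 0
0, 0, 1.73, 0, 0, 0
end [0.4908 0.1085 0.086 ] err [-0.  0. -0.]
```

{"api": "arm_command", "payload": {"plan": [-1.12,-0.81,2.1,0,0,2.3,-1.16,-0.76,2.1,0,0,2.2,-1.18,-0.72,2.1,0,0,2.3,-1.21,-0.67,2.1,0,0,2.2,-1.24,-0.62,2.1,0,0,2.3,-1.26,-0.58,2.1,0,0,2.3,0,0,0,0,0,0,0,0,0,0,0,0,0,0,0,0,0,0]}}

```text
clock: 19.65
eef_pos: [0.4927, 0.108, 0.1909]
tool_rot: [[0.964, -0.266, 0.002], [-0.266, -0.964, 0.0], [0.002, -0.001, -1.0]]
force: [0.4, -0.2, 0.0]
opening: 0.0856
```

```bash
python3 - <<'E'
from h import *
handle('w13')
s=rows(np.array([0.4908,0.1085,0.086]),down(-15.4),vmax=2)
E
```

```text
t 19.65 p [0.4927 0.108  0.1909] yaw -15.406790261715896 F [ 0.4167 -0.2338  0.0193] M [-0.028  -0.007   0.0461] open 0.0856
green 116 66 ztop 0.11605452060953607 c/yaw (array([0.4214, 0.2148]), np.float64(-34.06423877316416), array([0.0016, 0.003 ])) rect ((421.2252197265625, 213.97071838378906), (5.893214702606201, 10.930630683898926), 47.284278869628906) mid [0.4221 0.2155 0.115 ]
blue 1372 1274 ztop 0.11634014117474525 c/yaw (array([0.4925, 0.1079]), np.float64(-15.647276827118816), array([0.0037, 0.016 ])) rect ((490.9219970703125, 108.42274475097656), (13.270400047302246, 55.41941452026367), 74.26049041748047) mid [0.4914 0.108  0.1149]
6 rows
-0.04, 0, 1.75, 0, 0, 0
-0.04, 0, 1.75, 0, 0, 0
-0.05, 0.01, 1.75, 0, -0.1, 0
-0.04, -0, 1.76, 0, 0, 0
-0.04, 0, 1.75, 0, 0, 0
-0.03, 0, 1.75, -0.1, 0, 0
end [0.4909 0.1085 0.086 ] err [ 0.0001  0.     -0.    ]
```

View pics/w13.png

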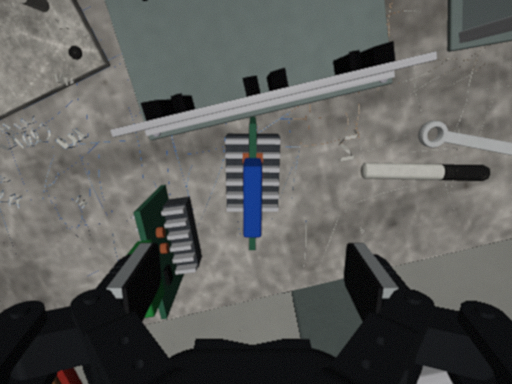

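The blue handle, at (252,198), is lined up with the tool.

{"api": "arm_command", "payload": {"plan": [-0.03,0,1.75,0,0,0,-0.03,0,1.75,0,0,0,-0.03,0,1.75,0,0,0,-0.02,0,1.75,0,0,0,-0.02,0,1.75,0,0,0,0,0,1.75,0,0,0,0,0,0,0,0,0,0,0,0,0,0,0]}}

```text
clock: 20.37
eef_pos: [0.4912, 0.1081, 0.0852]
tool_rot: [[0.964, -0.267, -0.0], [-0.267, -0.964, -0.0], [-0.0, 0.0, -1.0]]
force: [-0.0, -0.5, 0.3]
opening: 0.0852
```

{"api": "arm_command", "payload": {"plan": [0,0,0,0,0,0,0,0,0,0,0,0,0,0,0,0,0,0,0,0,0,0,0,0,0,0,0,0,0,0,0,0,0,0,0,0,0,0,0,0,0,0,0,0,0,0,0,0], "grip": 1, "newtons": 60}}

```text
clock: 21.03
eef_pos: [0.4907, 0.1086, 0.0853]
tool_rot: [[0.964, -0.267, 0.001], [-0.267, -0.964, 0.0], [0.001, -0.0, -1.0]]
force: [-0.4, -0.6, 6.0]
opening: 0.0132
```

{"api": "arm_command", "payload": {"plan": [0,0,-0.7,0,0,0,0,0,-1.5,0,0,0,0,0,-2,0,0,0,0,0,-2.5,0,0,0,0,0,-2.5,0,0,0,0,0,-2.5,0,0,0,0,0,-1,0,0,0,0,0,0,0,0,0]}}

```text
clock: 21.7
eef_pos: [0.4915, 0.1088, 0.2145]
tool_rot: [[0.964, -0.267, 0.004], [-0.267, -0.964, 0.001], [0.004, -0.002, -1.0]]
force: [0.6, -0.5, -2.4]
opening: 0.0129
```

```bash
python3 - <<'E'
from h import *
handle('w14')
s=rows(np.array([0.6178,-0.0056,0.215]),down(-2.4),vmax=2.2)
E
```

```text
t 21.7 p [0.4915 0.1088 0.2145] yaw -15.481518670659742 F [ 0.5534 -0.5054 -2.4037] M [-0.0022  0.0125  0.0405] open 0.0129
green 731 31 ztop 0.18338262510650516 c/yaw (array([0.5443, 0.094 ]), np.float64(74.25109647616455), array([0.0001, 0.0012])) rect ((544.255859375, 93.96653747558594), (3.8685364723205566, 0.4024013578891754), 74.68408203125) mid [0.5443 0.094  0.188 ]
orange 214 214 ztop 0.19011677591595355 c/yaw (array([0.5141, 0.1025]), np.float64(74.95343170760592), array([0.0019, 0.0064])) rect ((513.6633911132812, 102.74334716796875), (17.141468048095703, 7.698659420013428), 76.40514373779297) mid [0.5139 0.1027 0.188 ]
8 rows
1.91, 0.95, -0.03, 0, 0, -1.6
1.88, 1.01, -0.02, 0, 0, -1.7
1.86, 1.06, -0.03, 0, 0, -1.6
1.82, 1.11, -0.02, 0, -0.1, -1.6
1.79, 1.16, -0.03, 0, 0, -1.7
1.76, 1.22, -0.03, 0, 0, -1.6
1.72, 1.26, -0.02, 0, 0, -1.6
1.68, 1.31, -0.03, 0, 0, -1.7
end [ 0.6178 -0.0056  0.215 ] err [-0. -0. -0.]
```

View pics/w14.png

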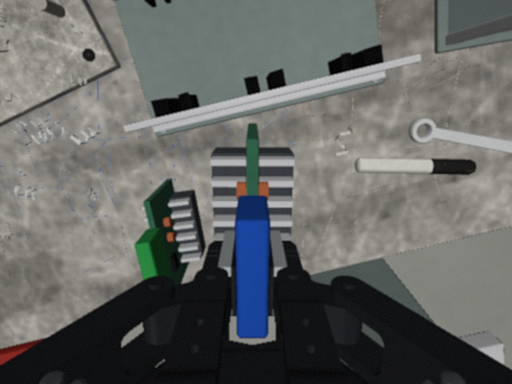

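{"api": "arm_command", "payload": {"plan": [1.91,0.95,0,0,0,-1.6,1.88,1.01,0,0,0,-1.7,1.86,1.06,0,0,0,-1.6,1.82,1.11,0,0,0,-1.6,1.8,1.16,0,0,0,-1.7,1.76,1.22,0,0,0,-1.6,1.72,1.26,0,0,0,-1.6,1.68,1.31,0,0,0,-1.7,0,0,0,0,0,0,0,0,0,0,0,0]}}

```text
clock: 22.58
eef_pos: [0.6171, -0.0068, 0.2096]
tool_rot: [[0.999, -0.043, -0.003], [-0.043, -0.999, -0.0], [-0.003, 0.0, -1.0]]
force: [-0.1, 0.9, -2.8]
opening: 0.0133
```

{"api": "arm_command", "payload": {"plan": [0,0,0,0,0,0,0,0,0,0,0,0]}}

```text
clock: 22.75
eef_pos: [0.6166, -0.0047, 0.211]
tool_rot: [[0.999, -0.041, -0.002], [-0.041, -0.999, 0.0], [-0.002, -0.0, -1.0]]
force: [0.0, 1.0, -3.2]
opening: 0.0132
```

```bash
python3 - <<'E'
from h import *
o=st(); p,d=snap('wrist','w15'); W=cloud('wrist',d,(o['tool_rot'],o['eef_pos'])); np.save('pics/W15.npy',W)
g=p.max(2)
m=(d>0)&(W[...,2]>.084)&(W[...,2]<.093)&(W[...,0]>.65)&(W[...,0]<.71)&(g>140)&(W[...,1]>-.1)&(W[...,1]<.2)
L=W[m]
if len(L)>20:
    c=np.polyfit(L[:,1],L[:,0],1); print(len(L),'yaw',np.degrees(np.arctan(c[0])),'x at y=.075',np.polyval(c,.075))
s=rows(np.array([0.6178,-0.0056,0.19]),down(-2.4),vmax=1)
E
```

```text
t 22.75 p [ 0.6166 -0.0047  0.211 ] yaw -2.323414580197172 F [ 0.0197  1.0251 -3.1814] M [ 0.0179  0.0422 -0.0209] open 0.0132
2393 yaw 2.341897575883125 x at y=.075 0.6822758963670353
3 rows
0.04, 0.03, 0.71, 0, 0, 0
0.03, 0.03, 0.71, 0, 0, 0.1
0.04, 0.03, 0.72, 0, 0.1, 0
end [ 0.6178 -0.0056  0.19  ] err [ 0. -0. -0.]
```

View pics/w15.png

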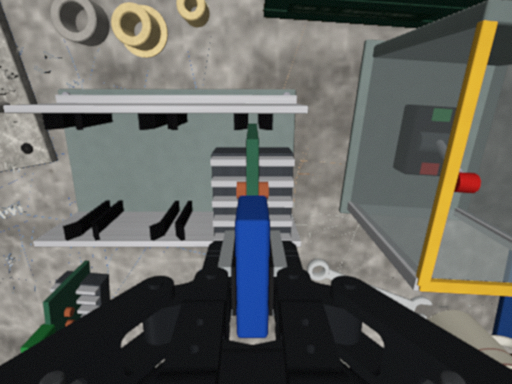

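{"api": "arm_command", "payload": {"plan": [0.04,0.03,0.8,0,0,0,0.04,0.03,0.8,0,0,0,0.04,0.03,0.8,0,0,0,0,0,0.8,0,0,0,0,0,0,0,0,0,0,0,0,0,0,0]}}

```text
clock: 23.3
eef_pos: [0.6183, -0.0066, 0.179]
tool_rot: [[0.999, -0.041, -0.002], [-0.041, -0.999, 0.0], [-0.002, 0.0, -1.0]]
force: [-0.7, -0.1, -2.6]
opening: 0.013
```

```bash
python3 - <<'E'
from h import *
o=st(); snap('wrist','w16')
s=rows(np.array([0.6178,-0.0056,0.16]),down(-2.4),vmax=1)
E
```

```text
t 23.3 p [ 0.6183 -0.0066  0.179 ] yaw -2.3731112001070316 F [-0.6876 -0.1323 -2.6086] M [ 0.0038 -0.0422  0.071 ] open 0.013
2 rows
-0.05, -0.05, 0.98, 0, 0, 0
-0.04, -0.05, 0.97, 0, 0, 0
end [ 0.6178 -0.0056  0.16  ] err [0. 0. 0.]
```

View pics/w16.png

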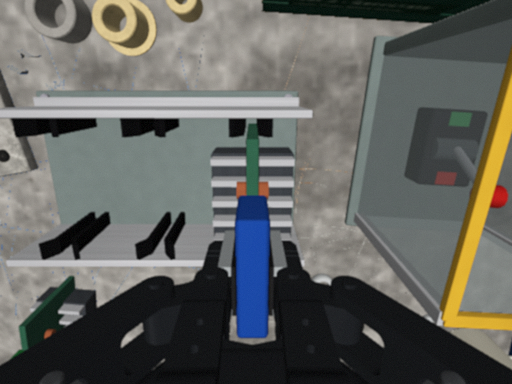

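{"api": "arm_command", "payload": {"plan": [-0.04,-0.05,0.6,0,0,0,-0.02,-0.03,0.6,0,0,0,0,0,0.6,0,0,0,0,0,0.6,0,0,0,0,0,0.6,0,0,0,0,0,0,0,0,0]}}

```text
clock: 23.85
eef_pos: [0.6174, -0.0059, 0.1482]
tool_rot: [[0.999, -0.041, -0.002], [-0.041, -0.999, -0.0], [-0.002, 0.0, -1.0]]
force: [0.5, -0.1, -3.3]
opening: 0.0131
```

```bash
python3 - <<'E'
from h import *
o=st(); snap('wrist','w17')
E
```

```text
t 23.85 p [ 0.6174 -0.0059  0.1482] yaw -2.3720908078226293 F [ 0.5273 -0.1372 -3.2872] M [-0.0176  0.0022  0.0034] open 0.0131
```

View pics/w17.png

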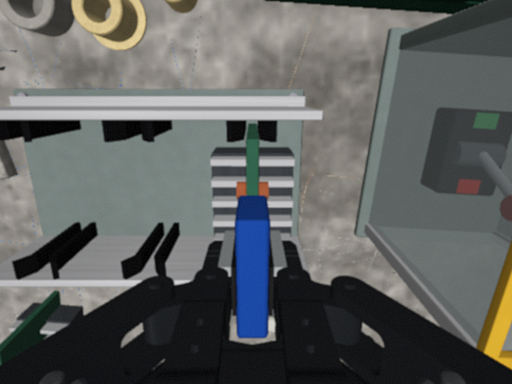

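It's in the groove, and no contact force shows.

{"api": "arm_command", "payload": {"plan": [0,0,0.7,0,0,0,0,0,0.7,0,0,0,0,0,0.7,0,0,0,0,0,0.7,0,0,0,0,0,0.7,0,0,0,0,0,0.7,0,0,0,0,0,0,0,0,0]}}

```text
clock: 24.48
eef_pos: [0.6173, -0.0059, 0.106]
tool_rot: [[0.999, -0.041, -0.002], [-0.041, -0.999, -0.0], [-0.002, 0.0, -1.0]]
force: [-0.8, 0.2, -3.2]
opening: 0.0134
```

{"api": "arm_command", "payload": {"plan": [0,0,0.4,0,0,0,0,0,0.4,0,0,0,0,0,0.3,0,0,0,0,0,0,0,0,0]}}

```text
clock: 24.82
eef_pos: [0.6179, -0.0058, 0.0962]
tool_rot: [[0.999, -0.041, -0.001], [-0.041, -0.999, -0.0], [-0.001, 0.0, -1.0]]
force: [-0.2, -0.8, -2.5]
opening: 0.0132
```

{"api": "arm_command", "payload": {"plan": [0,0,0.2,0,0,0,0,0,0.1,0,0,0,0,0,0,0,0,0,0,0,0,0,0,0]}}

```text
clock: 25.15
eef_pos: [0.6184, -0.0058, 0.0953]
tool_rot: [[0.999, -0.042, 0.001], [-0.042, -0.999, -0.0], [0.001, -0.0, -1.0]]
force: [-4.7, -0.3, 9.9]
opening: 0.0131
```

Contact came at the expected seating height, with about +12 N. Releasing.

{"api": "arm_command", "payload": {"plan": [0,0,0,0,0,0,0,0,0,0,0,0,0,0,0,0,0,0,0,0,0,0,0,0,0,0,0,0,0,0,0,0,0,0,0,0], "grip": -1}}

```text
clock: 25.65
eef_pos: [0.6182, -0.0058, 0.0937]
tool_rot: [[0.999, -0.041, -0.0], [-0.041, -0.999, 0.0], [-0.0, -0.0, -1.0]]
force: [0.4, -0.3, 0.0]
opening: 0.0839
```

{"api": "arm_command", "payload": {"plan": [0,0,-1,0,0,0,0,0,-2,0,0,0,0,0,-3,0,0,0,0,0,-3,0,0,0,0,0,-3,0,0,0,0,0,-3,0,0,0,0,0,-2,0,0,0,0,0,0,0,0,0]}}

```text
clock: 26.32
eef_pos: [0.6202, -0.0056, 0.2696]
tool_rot: [[0.999, -0.042, 0.008], [-0.042, -0.999, 0.0], [0.008, -0.001, -1.0]]
force: [0.1, 0.2, -0.0]
opening: 0.0853
```

```bash
python3 - <<'E'
from h import *
handle('w18')
s=rows(np.array([0.43,0.205,0.25]),down(-8.0),vmax=3.2)
snap('top','t18')
for c in ['top','wrist']:
  print([(np.array(q['position']).round(4).tolist(),round(q['conf'],2)) for q in r.spot_point(c,'card_1')][:3])
E
```

```text
t 26.32 p [ 0.6202 -0.0056  0.2696] yaw -2.386419984544285 F [ 0.0918  0.189  -0.0424] M [-0.0006 -0.0392 -0.0457] open 0.0853
green 181 11 ztop 0.14255685470721213 c/yaw (array([ 0.7584, -0.0663]), np.float64(84.40330819777176), array([0.0004, 0.0286])) rect ((756.4602661132812, -84.19854736328125), (83.26356506347656, 1.512475609779358), 83.81270599365234) mid [ 0.7572 -0.0821  0.1427]
blue 847 807 ztop 0.12636857394596548 c/yaw (array([ 0.6196, -0.0061]), np.float64(-2.5110812997666017), array([0.0038, 0.0161])) rect ((618.6817016601562, -5.591983318328857), (13.573234558105469, 55.72715377807617), 87.95112609863281) mid [ 0.6191 -0.006   0.1248]
9 rows
-2.2, -2.25, 0.18, 0, 0, 0.6
-2.22, -2.23, 0.18, 0, -0.1, 0.6
-2.25, -2.2, 0.18, 0, 0, 0.7
-2.27, -2.18, 0.18, 0, 0, 0.6
-2.3, -2.16, 0.19, 0, -0.1, 0.6
-2.31, -2.13, 0.18, 0, 0, 0.6
-2.34, -2.1, 0.19, 0, 0, 0.7
-2.37, -2.08, 0.19, 0, -0.1, 0.6
-2.39, -2.05, 0.19, 0, 0, 0.6
end [0.43  0.205 0.25 ] err [-0.  0. -0.]
[([0.4433, 0.2165, 0.0017], 0.65)]
[([0.443, 0.2143, -0.0007], 0.75), ([0.619, -0.0078, 0.0128], 0.6)]
```

View pics/w18.png

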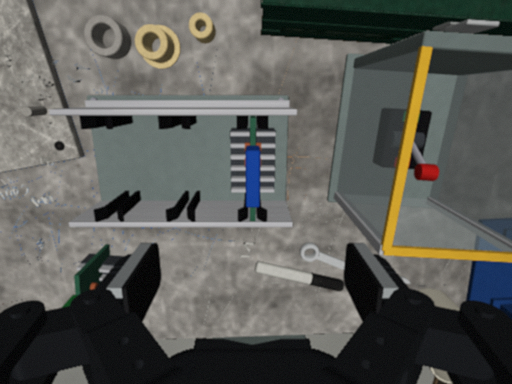

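The blue handle top is at z = 0.126, which is 116 + 10 mm, so blue is fully seated. On to green.

{"api": "arm_command", "payload": {"plan": [-2.1,-2.3,0,0,0,0.6,-2.1,-2.3,0,0,0,0.6,-2.1,-2.2,0.2,0,0,0.7,-2.15,-2.2,0.2,0,0,0.6,-2.2,-2.2,0.2,0,0,0.6,-2.2,-2.2,0.2,0,0,0.6,-2.2,-2.2,0.2,0,0,0.7,-2.2,-2.2,0.2,0,0,0.6,-2.2,-2.2,0.2,0,0,0.6,0,0,0,0,0,0]}}

```text
clock: 27.35
eef_pos: [0.4368, 0.2149, 0.2488]
tool_rot: [[0.991, -0.132, -0.004], [-0.132, -0.991, 0.001], [-0.004, -0.001, -1.0]]
force: [-0.5, -0.0, 1.0]
opening: 0.0855
```

{"api": "arm_command", "payload": {"plan": [0,0,0,0,0,0,0,0,0,0,0,0]}}

```text
clock: 27.52
eef_pos: [0.4413, 0.2093, 0.2492]
tool_rot: [[0.99, -0.139, -0.001], [-0.139, -0.99, -0.001], [-0.001, 0.001, -1.0]]
force: [0.2, 0.5, -0.7]
opening: 0.0851
```

```bash
python3 - <<'E'
from h import *
handle('w19')
E
```

```text
t 27.52 p [0.4413 0.2093 0.2492] yaw -7.9618651808017615 F [ 0.244   0.4854 -0.7474] M [0.0043 0.0164 0.0253] open 0.0851
green 895 853 ztop 0.11639468224584354 c/yaw (array([0.4463, 0.2154]), np.float64(-7.516018093916614), array([0.0037, 0.0161])) rect ((445.1646728515625, 216.00892639160156), (13.252717018127441, 55.0815544128418), 82.00086212158203) mid [0.4455 0.2154 0.1146]
```

View pics/w19.png

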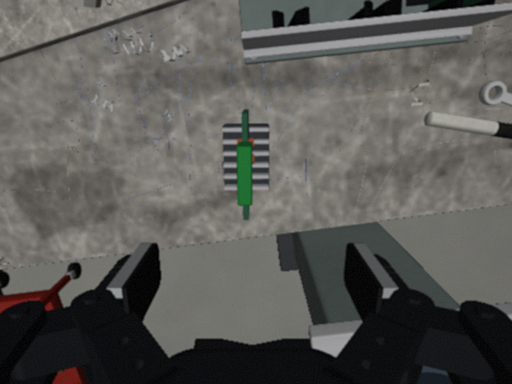

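```bash
python3 - <<'E'
from h import *
s=rows(np.array([0.4452,0.2157,0.17]),down(-7.8),vmax=2.2)
s=rows(np.array([0.4452,0.2157,0.086]),down(-7.8),start=s,vmax=1.8)
E
```

```text
4 rows
0.06, -0.18, 1.98, 0, 0, -0.1
0.07, -0.18, 1.98, 0, 0, 0
0.06, -0.18, 1.99, 0, 0, -0.1
0.07, -0.18, 1.98, 0.1, 0, 0
end [0.4452 0.2157 0.17  ] err [ 0. -0. -0.]
5 rows
0, 0, 1.68, 0, 0, 0
0, 0, 1.68, 0, 0, 0
0, 0, 1.68, 0, 0, 0
0, 0, 1.68, 0, 0, 0
0, 0, 1.68, 0, 0, 0
end [0.4452 0.2157 0.086 ] err [-0.  0. -0.]
```

{"api": "arm_command", "payload": {"plan": [0.06,-0.18,1.98,0,0,-0.1,0.07,-0.18,1.98,0,0,0,0.06,-0.18,1.98,0,0,0,0.07,-0.18,1.98,0,0,0,0,0,1.7,0,0,0,0,0,1.7,0,0,0,0,0,1.7,0,0,0,0,0,1.7,0,0,0,0,0,1.6,0,0,0,0,0,0,0,0,0]}}

```text
clock: 28.4
eef_pos: [0.4443, 0.2147, 0.0839]
tool_rot: [[0.99, -0.139, -0.004], [-0.139, -0.99, -0.003], [-0.003, 0.003, -1.0]]
force: [-0.7, -0.2, -1.0]
opening: 0.0857
```

{"api": "arm_command", "payload": {"plan": [0,0,0,0,0,0,0,0,0,0,0,0]}}

```text
clock: 28.57
eef_pos: [0.4456, 0.2163, 0.0871]
tool_rot: [[0.99, -0.138, 0.0], [-0.138, -0.99, 0.0], [0.0, -0.0, -1.0]]
force: [0.0, 0.1, -0.4]
opening: 0.0857
```

```bash
python3 - <<'E'
from h import *
st(); snap('wrist','w20')
s=rows(np.array([0.4452,0.2157,0.086]),down(-7.8),n=1)
E
```

```text
t 28.57 p [0.4456 0.2163 0.0871] yaw -7.945644120245077 F [ 0.0198  0.1278 -0.3996] M [-0.012   0.0053 -0.0409] open 0.0857
1 rows
-0.03, 0.1, 0.14, 0, -0.1, -0.1
end [0.4452 0.2156 0.086 ] err [ 0.     -0.0001  0.    ]
```

View pics/w20.png

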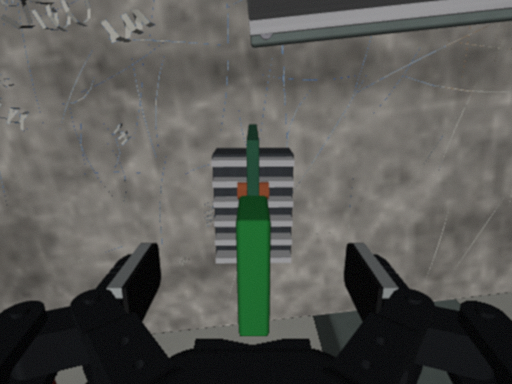

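The green handle is centred between the jaws. Closing and lifting.

{"api": "arm_command", "payload": {"plan": [-0.03,0.05,0.12,0,0,0,0,0,0,0,0,0,0,0,0,0,0,0,0,0,0,0,0,0,0,0,0,0,0,0,0,0,0,0,0,0,0,0,0,0,0,0,0,0,0,0,0,0], "grip": 1, "newtons": 60}}

```text
clock: 29.28
eef_pos: [0.4446, 0.2162, 0.0856]
tool_rot: [[0.991, -0.137, 0.0], [-0.137, -0.991, -0.0], [0.0, 0.0, -1.0]]
force: [-1.9, -1.0, 5.5]
opening: 0.0133
```

{"api": "arm_command", "payload": {"plan": [0,0,-0.7,0,0,0,0,0,-1.5,0,0,0,0,0,-2,0,0,0,0,0,-2.5,0,0,0,0,0,-2.5,0,0,0,0,0,-2.5,0,0,0,0,0,-1,0,0,0,0,0,0,0,0,0]}}

```text
clock: 29.95
eef_pos: [0.4455, 0.217, 0.215]
tool_rot: [[0.991, -0.137, 0.004], [-0.137, -0.991, 0.002], [0.003, -0.003, -1.0]]
force: [-0.3, 0.4, -3.6]
opening: 0.0132
```

```bash
python3 - <<'E'
from h import *
st(); snap('wrist','w21')
s=rows(np.array([0.6246,0.1542,0.212]),down(-2.4),vmax=2.2)
E
```

```text
t 29.95 p [0.4455 0.217  0.215 ] yaw -7.878082777750581 F [-0.2932  0.376  -3.5562] M [ 0.0365  0.051  -0.0158] open 0.0132
9 rows
2.07, 0.41, 0.02, 0, 0, -0.6
2.07, 0.44, 0.01, 0, 0, -0.6
2.07, 0.45, 0.02, 0, 0, -0.6
2.06, 0.48, 0.02, 0, 0, -0.6
2.05, 0.5, 0.02, 0, -0.1, -0.6
2.05, 0.52, 0.01, 0, 0, -0.7
2.04, 0.54, 0.01, -0.1, 0, -0.6
2.04, 0.57, 0.02, 0, 0, -0.6
2.03, 0.58, 0.01, 0, 0, -0.6
end [0.6246 0.1542 0.212 ] err [-0.  0.  0.]
```

View pics/w21.png

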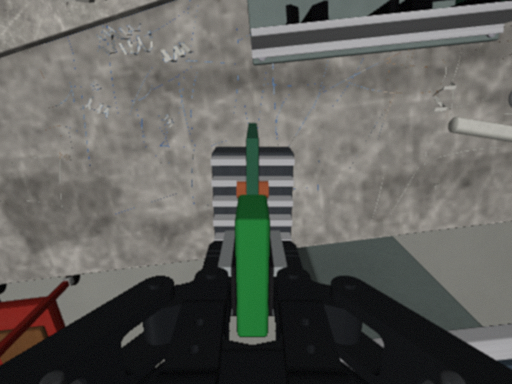

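{"api": "arm_command", "payload": {"plan": [2.07,0.42,0,0,0,-0.6,2.07,0.44,0,0,0,-0.6,2.07,0.45,0,0,0,-0.6,2.06,0.48,0,0,0,-0.6,2.05,0.5,0,0,0,-0.6,2.05,0.52,0,0,0,-0.7,2.04,0.54,0,0,0,-0.6,2.04,0.57,0,0,0,-0.6,2.03,0.58,0,0,0,-0.6,0,0,0,0,0,0]}}

```text
clock: 30.83
eef_pos: [0.627, 0.1509, 0.2098]
tool_rot: [[0.999, -0.044, -0.001], [-0.044, -0.999, -0.002], [-0.001, 0.002, -1.0]]
force: [-0.8, -0.3, -2.7]
opening: 0.0132
```

{"api": "arm_command", "payload": {"plan": [0,0,0,0,0,0,0,0,0,0,0,0]}}

```text
clock: 31.0
eef_pos: [0.623, 0.1541, 0.2107]
tool_rot: [[0.999, -0.041, -0.003], [-0.041, -0.999, -0.0], [-0.003, 0.001, -1.0]]
force: [-1.0, 0.5, -3.7]
opening: 0.0131
```

```bash
python3 - <<'E'
from h import *
st(); snap('wrist','w22')
s=rows(np.array([0.6246,0.1542,0.179]),down(-2.4),vmax=0.8)
E
```

```text
t 31.0 p [0.623  0.1541 0.2107] yaw -2.364948526841414 F [-1.0265  0.5119 -3.6518] M [0.0149 0.043  0.0113] open 0.0131
5 rows
0.03, 0, 0.64, 0, 0, 0
0.04, 0.01, 0.65, 0, 0.1, 0
0.03, 0, 0.64, 0, 0, 0
0.03, 0.01, 0.65, 0, 0, 0.1
0.03, -0, 0.64, 0, 0, 0
end [0.6246 0.1542 0.179 ] err [-0. -0.  0.]
```

View pics/w22.png

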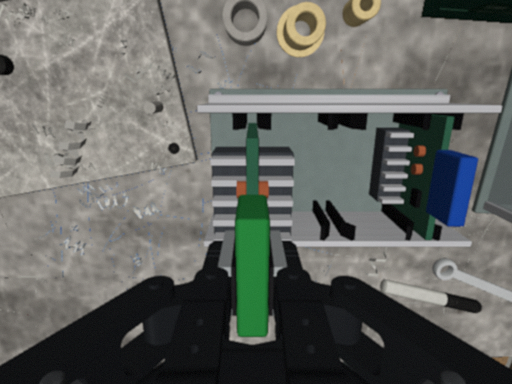

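{"api": "arm_command", "payload": {"plan": [0.04,0,0.8,0,0,0,0.04,0.01,0.8,0,0.1,0,0.04,0,0.8,0,0,0,0.03,0,0.8,0,0,0,0,0,0,0,0,0,0,0,0,0,0,0]}}

```text
clock: 31.55
eef_pos: [0.6254, 0.1537, 0.1796]
tool_rot: [[0.999, -0.041, 0.0], [-0.041, -0.999, -0.0], [0.0, 0.0, -1.0]]
force: [0.4, 0.3, -3.4]
opening: 0.0133
```

```bash
python3 - <<'E'
from h import *
st(); snap('wrist','w23')
s=rows(np.array([0.6246,0.1542,0.149]),down(-2.4),vmax=0.6)
E
```

```text
t 31.55 p [0.6254 0.1537 0.1796] yaw -2.374125975766153 F [ 0.4375  0.2818 -3.3978] M [ 0.0779 -0.0206 -0.0211] open 0.0133
6 rows
-0.02, -0.01, 0.52, 0, 0, 0
-0.02, -0, 0.52, 0, 0, 0
-0.02, -0.01, 0.52, 0, 0, 0
-0.02, -0, 0.52, 0, -0.1, 0
-0.02, -0.01, 0.52, 0, 0, 0
-0.02, -0, 0.52, 0, 0, 0
end [0.6246 0.1542 0.149 ] err [-0. -0. -0.]
```

View pics/w23.png

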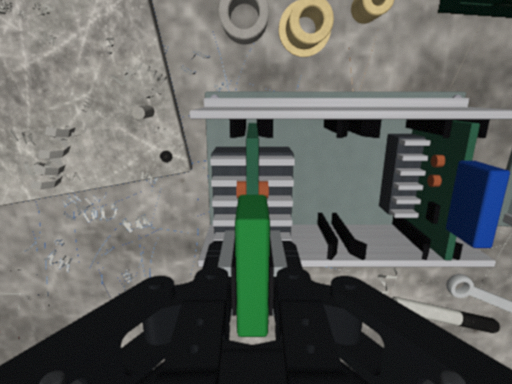

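The board end at (252,130) lies between the groove pair. Inserting.

{"api": "arm_command", "payload": {"plan": [-0.03,-0.02,0.6,0,0,0,-0.03,-0.02,0.6,0,0,0,0,0,0.6,0,0,0,0,0,0.6,0,0,0,0,0,0.6,0,0,0,0,0,0,0,0,0]}}

```text
clock: 32.1
eef_pos: [0.6245, 0.1539, 0.1487]
tool_rot: [[0.999, -0.041, -0.001], [-0.041, -0.999, -0.001], [-0.0, 0.001, -1.0]]
force: [-0.4, -0.1, -3.6]
opening: 0.0132
```

{"api": "arm_command", "payload": {"plan": [0,0,0.7,0,0,0,0,0,0.7,0,0,0,0,0,0.7,0,0,0,0,0,0.7,0,0,0,0,0,0.7,0,0,0,0,0,0.7,0,0,0,0,0,0,0,0,0]}}

```text
clock: 32.68
eef_pos: [0.6245, 0.154, 0.1066]
tool_rot: [[0.999, -0.041, -0.001], [-0.041, -0.999, -0.001], [-0.001, 0.001, -1.0]]
force: [-1.2, -1.2, -2.9]
opening: 0.0131
```

{"api": "arm_command", "payload": {"plan": [0,0,0.4,0,0,0,0,0,0.4,0,0,0,0,0,0.3,0,0,0,0,0,0,0,0,0]}}

```text
clock: 33.02
eef_pos: [0.6251, 0.1541, 0.0968]
tool_rot: [[0.999, -0.041, 0.001], [-0.041, -0.999, -0.0], [0.001, 0.0, -1.0]]
force: [0.6, -0.7, -3.0]
opening: 0.0131
```

{"api": "arm_command", "payload": {"plan": [0,0,0.2,0,0,0,0,0,0.1,0,0,0,0,0,0,0,0,0,0,0,0,0,0,0]}}

```text
clock: 33.35
eef_pos: [0.6258, 0.1543, 0.0957]
tool_rot: [[0.999, -0.042, 0.003], [-0.042, -0.999, 0.0], [0.003, -0.0, -1.0]]
force: [-2.2, -1.7, 5.9]
opening: 0.0126
```

{"api": "arm_command", "payload": {"plan": [0,0,0.1,0,0,0,0,0,0,0,0,0]}}

```text
clock: 33.52
eef_pos: [0.6258, 0.1543, 0.0956]
tool_rot: [[0.999, -0.042, 0.004], [-0.042, -0.999, 0.0], [0.004, -0.0, -1.0]]
force: [-5.6, -2.4, 15.8]
opening: 0.0132
```

{"api": "arm_command", "payload": {"plan": [0,0,0,0,0,0,0,0,0,0,0,0,0,0,0,0,0,0,0,0,0,0,0,0,0,0,0,0,0,0,0,0,0,0,0,0], "grip": -1}}

```text
clock: 34.02
eef_pos: [0.6254, 0.1542, 0.0932]
tool_rot: [[0.999, -0.041, 0.002], [-0.041, -0.999, -0.0], [0.002, 0.0, -1.0]]
force: [0.5, -0.2, 0.6]
opening: 0.0834
```

{"api": "arm_command", "payload": {"plan": [0,0,-1,0,0,0,0,0,-2,0,0,0,0,0,-3,0,0,0,0,0,-3,0,0,0,0,0,-3,0,0,0,0,0,-3,0,0,0,0,0,-2,0,0,0,0,0,0,0,0,0]}}

```text
clock: 34.68
eef_pos: [0.627, 0.155, 0.2694]
tool_rot: [[0.999, -0.042, 0.01], [-0.042, -0.999, 0.002], [0.01, -0.003, -1.0]]
force: [0.3, -0.1, 0.8]
opening: 0.0853
```

```bash
python3 - <<'E'
from h import *
handle('w24')
snap('top','t24')
for c in ['top']:
  for t in ['card_1','rod','rod_tip','lever_tip']:
    print(t,[(np.array(q['position']).round(4).tolist(),round(q['conf'],2)) for q in r.spot_point(c,t)][:3])
E
```

```text
t 34.68 p [0.627  0.155  0.2694] yaw -2.389959402181885 F [ 0.3082 -0.1126  0.7929] M [ 0.0011 -0.0202 -0.0099] open 0.0853
green 1202 807 ztop 0.1262912359324373 c/yaw (array([0.6268, 0.154 ]), np.float64(-2.5940723412792295), array([0.0038, 0.0162])) rect ((625.94140625, 154.06826782226562), (13.540871620178223, 56.0443115234375), 87.34624481201172) mid [0.6264 0.1541 0.1248]
blue 897 843 ztop 0.12652385509361894 c/yaw (array([ 0.6197, -0.0049]), np.float64(-2.1888792900737144), array([0.0039, 0.0161])) rect ((618.6911010742188, -5.209868431091309), (14.26570987701416, 55.45551300048828), 87.68805694580078) mid [ 0.6189 -0.0052  0.125 ]
card_1 [([0.6192, -0.0032, 0.0122], 0.71)]
rod [([0.4325, -0.3731, 0.171], 0.67)]
rod_tip [([0.5845, -0.3711, 0.0378], 0.69)]
lever_tip [([0.6091, -0.1875, 0.0891], 0.58)]
```

View pics/w24.png

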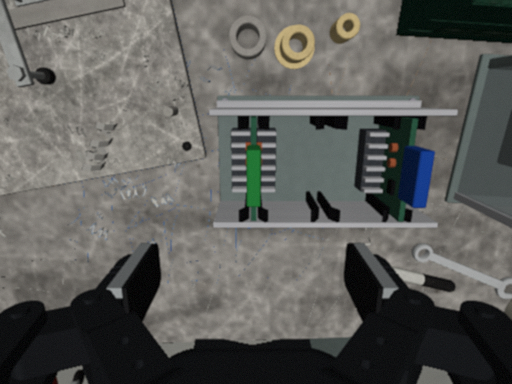

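View pics/t24.png

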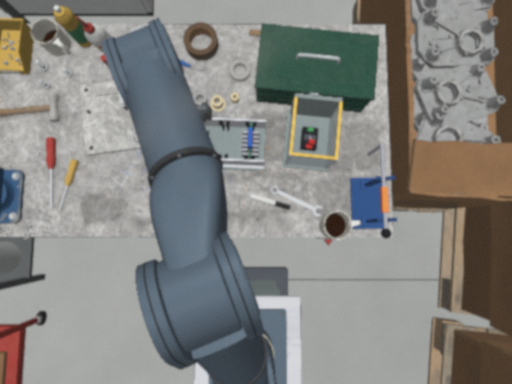

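Both cards are seated, with handle tops at z = 0.126. Back to the rod.

```bash
python3 - <<'E'
from h import *
s=rows(np.array([0.4363,-0.3705,0.29]),down(0.7),vmax=3.2)
E
```

```text
18 rows
-0.92, 2.96, -0.15, 0, 0, -0.2
-0.94, 2.95, -0.15, 0, 0, -0.1
-0.94, 2.95, -0.16, 0, 0, -0.2
-0.95, 2.94, -0.15, 0, 0, -0.2
-0.96, 2.95, -0.15, 0, 0, -0.2
-0.97, 2.94, -0.15, 0, 0, -0.1
-0.98, 2.94, -0.15, 0, 0, -0.2
-0.98, 2.93, -0.16, 0, 0, -0.2
-1, 2.93, -0.15, 0, 0, -0.1
-1, 2.93, -0.15, 0, 0, -0.2
-1.01, 2.93, -0.15, 0, 0, -0.2
-1.02, 2.92, -0.15, 0, 0, -0.1
-1.03, 2.92, -0.16, 0, 0, -0.2
-1.04, 2.92, -0.15, 0, 0, -0.2
-1.04, 2.91, -0.15, 0, 0, -0.2
-1.06, 2.91, -0.15, 0, 0, -0.1
-1.06, 2.91, -0.15, 0, 0, -0.2
-1.08, 2.91, -0.16, 0, 0, -0.2
end [ 0.4363 -0.3705  0.29  ] err [-0. -0.  0.]
```

{"api": "arm_command", "payload": {"plan": [-0.92,2.9,-0.3,0,0,-0.2,-0.94,2.9,-0.3,0,0,-0.2,-0.94,2.9,-0.3,0,0,-0.2,-0.95,2.9,-0.3,0,0,-0.2,-0.96,2.9,-0.3,0,0,-0.2,-0.97,2.9,-0.3,0,0,-0.1,-0.98,2.9,0,0,0,-0.2,-0.98,2.9,0,0,0,-0.2,-1,2.9,0,0,0,-0.2,-1,2.9,0,0,0,-0.2]}}

```text
clock: 35.82
eef_pos: [0.5199, -0.1344, 0.2805]
tool_rot: [[1.0, -0.008, 0.0], [-0.008, -1.0, 0.0], [0.0, -0.0, -1.0]]
force: [0.8, -0.0, -0.4]
opening: 0.0851
```

{"api": "arm_command", "payload": {"plan": [-1,2.9,0,0,0,-0.2,-1,2.9,0,0,0,-0.2,-1.03,2.9,0,0,0,-0.1,-1.04,2.9,0,0,0,-0.2,-1.04,2.9,0,0,0,-0.2,-1.05,2.9,0,0,0,-0.2,-1.05,2.9,0,0,0,-0.1,-1,2.5,0,0,0,0,0,0,0,0,0,0,0,0,0,0,0,0]}}

```text
clock: 36.65
eef_pos: [0.4381, -0.3627, 0.28]
tool_rot: [[1.0, 0.009, -0.0], [0.009, -1.0, 0.001], [-0.0, -0.001, -1.0]]
force: [0.3, 1.3, -0.1]
opening: 0.085
```

{"api": "arm_command", "payload": {"plan": [0,0,0,0,0,0]}}

```text
clock: 36.73
eef_pos: [0.4396, -0.3606, 0.2804]
tool_rot: [[1.0, 0.013, 0.001], [0.013, -1.0, 0.001], [0.001, -0.001, -1.0]]
force: [1.3, 0.0, 0.0]
opening: 0.0853
```

```bash
python3 - <<'E'
from h import *
o=st(); p,d=snap('wrist','w25'); W=cloud('wrist',d,(o['tool_rot'],o['eef_pos']))
hsv=cv2.cvtColor(p,cv2.COLOR_RGB2HSV); m=(cv2.inRange(hsv,(5,150,120),(20,255,255))>0)&(d>0)&(W[...,2]>.174)&(W[...,2]<.2)
P=W[m]; print(len(P),yaw(P),np.percentile(P,[2,98],axis=0).mean(0))
s=rows(np.array([0.4363,-0.3705,0.152]),down(0.7),vmax=2.2)
E
```

```text
t 36.73 p [ 0.4396 -0.3606  0.2804] yaw 0.7405725855948764 F [1.3012 0.0085 0.0031] M [ 0.0382 -0.0123  0.0095] open 0.0853
1716 (array([ 0.4372, -0.3707]), np.float64(0.7383366964883749), array([0.005 , 0.0198])) [ 0.436  -0.3707  0.1776]
6 rows
-0.07, 0.17, 2.14, 0, 0, 0
-0.06, 0.18, 2.15, 0, 0, 0
-0.07, 0.17, 2.14, 0, 0, 0.1
-0.06, 0.18, 2.14, 0, 0, 0
-0.07, 0.17, 2.15, -0.1, -0.1, 0
-0.06, 0.17, 2.14, 0, 0, 0
end [ 0.4363 -0.3705  0.152 ] err [-0.  0. -0.]
```

View pics/w25.png

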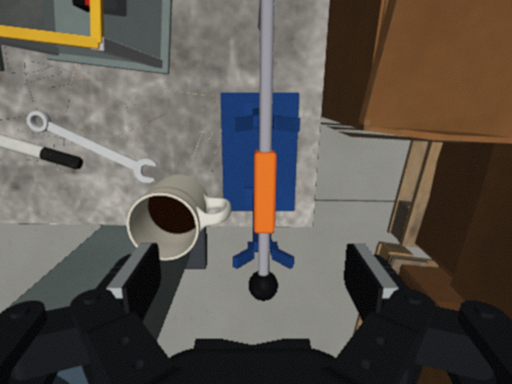

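The rod grip is where I left it, at (264,192) in the image, yaw 0.74°.

{"api": "arm_command", "payload": {"plan": [-0.08,0.25,1.5,0,0,0,-0.08,0.25,2,0,0,0,-0.07,0.25,2.1,0,0,0,-0.06,0.2,2.1,0,0,0,-0.06,0.1,2.1,0,0,0,0,0,2,0,0,0,0,0,1,0,0,0,0,0,0,0,0,0,0,0,0,0,0,0]}}

```text
clock: 37.53
eef_pos: [0.4369, -0.3711, 0.1533]
tool_rot: [[1.0, 0.014, 0.002], [0.014, -1.0, 0.001], [0.002, -0.0, -1.0]]
force: [-0.7, -0.3, 0.9]
opening: 0.0853
```

{"api": "arm_command", "payload": {"plan": [0,0,0,0,0,0,0,0,0,0,0,0,0,0,0,0,0,0,0,0,0,0,0,0,0,0,0,0,0,0,0,0,0,0,0,0,0,0,0,0,0,0,0,0,0,0,0,0], "grip": 1, "newtons": 90}}

```text
clock: 38.2
eef_pos: [0.4365, -0.3722, 0.1536]
tool_rot: [[1.0, 0.012, 0.002], [0.012, -1.0, -0.001], [0.002, 0.001, -1.0]]
force: [-0.6, 1.2, 6.6]
opening: 0.0164
```

{"api": "arm_command", "payload": {"plan": [0,0,-0.5,0,0,0,0,0,-1.5,0,0,0,0,0,-2,0,0,0,0,0,-2.5,0,0,0,0,0,-2.5,0,0,0,0,0,-2.5,0,0,0,0,0,-2.5,0,0,0,0,0,-2.5,0,0,0,0,0,-1.2,0,0,0,0,0,0,0,0,0]}}

```text
clock: 39.03
eef_pos: [0.4368, -0.3724, 0.333]
tool_rot: [[1.0, 0.013, 0.005], [0.013, -1.0, -0.003], [0.005, 0.003, -1.0]]
force: [0.7, 0.7, -4.0]
opening: 0.0165
```

```bash
python3 - <<'E'
from h import *
o=st(); p,d=snap('wrist','w26'); W=cloud('wrist',d,(o['tool_rot'],o['eef_pos']))
m=(W[...,2]>.32)&(W[...,2]<.38)&(d>0)&(W[...,0]>.48)&(abs(W[...,1]+.37)<.05)
P=W[m]; print(len(P),np.polyfit(P[:,0],P[:,2],1),P.mean(0))
ex=np.array([.9957,-.0941,0]); g=np.array([.631,-.189,0])
for lx in (-.052,):
    t=g+ex*(lx-.150); t[2]=.33; print(t)
    s=rows(t,down(-5.4),vmax=2.3)
E
```

```text
t 39.03 p [ 0.4368 -0.3724  0.333 ] yaw 0.7193586463153797 F [ 0.6804  0.6995 -3.9757] M [-0.047  -0.0255  0.0251] open 0.0165
4534 [0.0015 0.3518] [ 0.5134 -0.3713  0.3526]
[ 0.4299 -0.17    0.33  ]
9 rows
-0.04, -2.25, 0.01, 0, 0, 0.7
-0.07, -2.24, 0, 0, 0, 0.7
-0.1, -2.24, 0.01, 0, -0.1, 0.6
-0.12, -2.25, 0.01, 0, 0, 0.7
-0.15, -2.24, 0.01, 0, 0, 0.7
-0.17, -2.23, 0.01, 0, 0, 0.7
-0.21, -2.24, 0, 0, 0, 0.7
-0.23, -2.23, 0.01, 0, -0.1, 0.6
-0.25, -2.24, 0.01, 0.1, 0, 0.7
end [ 0.4299 -0.17    0.33  ] err [ 0.  0. -0.]
```

View pics/w26.png

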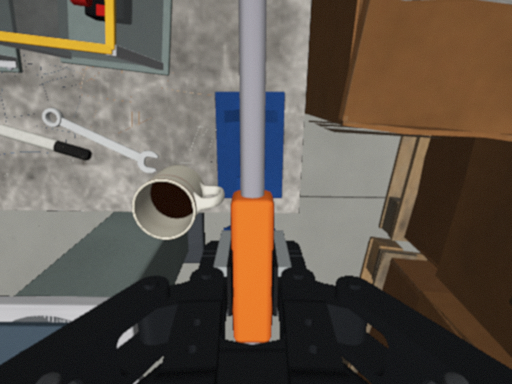

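{"api": "arm_command", "payload": {"plan": [-0.04,-2.25,0,0,0,0.7,-0.07,-2.25,0,0,0,0.7,-0.1,-2.25,0,0,0,0.7,-0.12,-2.25,0,0,0,0.7,-0.15,-2.24,0,0,0,0.7,-0.17,-2.23,0,0,0,0.7,-0.2,-2.23,0,0,0,0.7,-0.23,-2.23,0,0,0,0.6,-0.25,-2.23,0,0,0,0.6,0,0,0,0,0,0]}}

```text
clock: 39.92
eef_pos: [0.4293, -0.165, 0.3287]
tool_rot: [[0.996, -0.089, -0.001], [-0.089, -0.996, 0.003], [-0.001, -0.003, -1.0]]
force: [0.3, 0.6, -2.0]
opening: 0.0166
```

{"api": "arm_command", "payload": {"plan": [0,0,0,0,0,0,0,0,0,0,0,0,0,0,0,0,0,0]}}

```text
clock: 40.17
eef_pos: [0.4296, -0.1707, 0.3294]
tool_rot: [[0.995, -0.095, 0.0], [-0.095, -0.995, 0.0], [0.0, -0.0, -1.0]]
force: [-0.6, 0.7, -1.0]
opening: 0.0165
```

```bash
python3 - <<'E'
from h import *
o=st(); snap('wrist','w27'); snap('top','t27'); snap('scene','s27')
for c in ['top','scene']:
    for t in ['lever_tip','rod_tip']:
        print(c,t,[(np.array(q['position']).round(4).tolist(),round(q['conf'],2)) for q in r.spot_point(c,t)][:2])
tip=np.array(o['eef_pos'])+np.array(o['tool_rot'])[:,0]*.150-np.array(o['tool_rot'])[:,2]*-.111
R=np.array([[.9957,.0941],[-.0941,.9957]]); print('tip',tip,'in guard',R.T@(tip[:2]-[.631,-.189]))
a=cv2.resize(cv2.imread('pics/w27.png'),None,fx=.8,fy=.8);b=cv2.resize(cv2.imread('pics/s27.png')[80:230,200:380],None,fx=2,fy=2)
b=cv2.copyMakeBorder(b,0,a.shape[0]-b.shape[0],0,0,cv2.BORDER_CONSTANT); cv2.imwrite('pics/m27.png',np.hstack([a,b]))
E
```

```text
t 40.17 p [ 0.4296 -0.1707  0.3294] yaw -5.446706597577234 F [-0.5948  0.7468 -1.002 ] M [ 0.0108 -0.0343  0.0127] open 0.0165
top lever_tip [([0.6098, -0.1868, 0.093], 0.61)]
top rod_tip [([0.5761, -0.1839, 0.2114], 0.48)]
scene lever_tip []
scene rod_tip [([0.5793, -0.1898, 0.2145], 0.62), ([0.4365, -0.3674, 0.1653], 0.53)]
tip [ 0.5789 -0.185   0.2184] in guard [-0.0522 -0.0009]
```

View pics/m27.png

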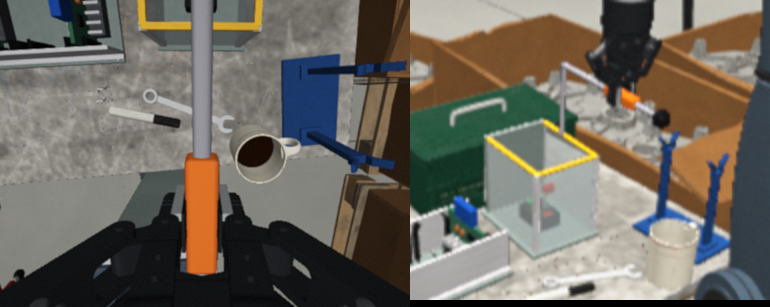

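The leg is over the gap between the panel and the lever. Lowering.

{"api": "arm_command", "payload": {"plan": [0,-0.03,1.5,0,0,0,0,-0.03,2,0,0,0,0,0,2,0,0,0,0,0,2,0,0,0,0,0,2,0,0,0,0,0,1.8,0,0,0,0,0,1.5,0,0,0,0,0,1.3,0,0,0,0,0,0,0,0,0,0,0,0,0,0,0]}}

```text
clock: 41.35
eef_pos: [0.4301, -0.1693, 0.189]
tool_rot: [[0.996, -0.094, 0.001], [-0.094, -0.996, 0.0], [0.001, -0.0, -1.0]]
force: [-0.6, -0.1, -1.3]
opening: 0.016
```

```bash
cat >> h.py <<'E'
def tipg():
    o=r.get_obs(); tip=np.array(o['eef_pos'])+np.array(o['tool_rot'])[:,0]*.150+np.array(o['tool_rot'])[:,2]*.1136
    R=np.array([[.9957,.0941],[-.0941,.9957]]); print('tip',tip,'in guard',R.T@(tip[:2]-[.631,-.189]))
E
python3 - <<'E'
from h import *
st();tipg(); snap('scene','s28'); 
a=cv2.imread('pics/s28.png')[120:230,200:380]; cv2.imwrite('pics/s28c.png',cv2.resize(a,None,fx=4,fy=4))
E
```

```text
t 41.35 p [ 0.4301 -0.1693  0.189 ] yaw -5.381120193946349 F [-0.6499 -0.1411 -1.3486] M [ 0.0057 -0.0322  0.0478] open 0.016
tip [ 0.5795 -0.1833  0.0754] in guard [-0.0518  0.0009]
```

View pics/s28c.png

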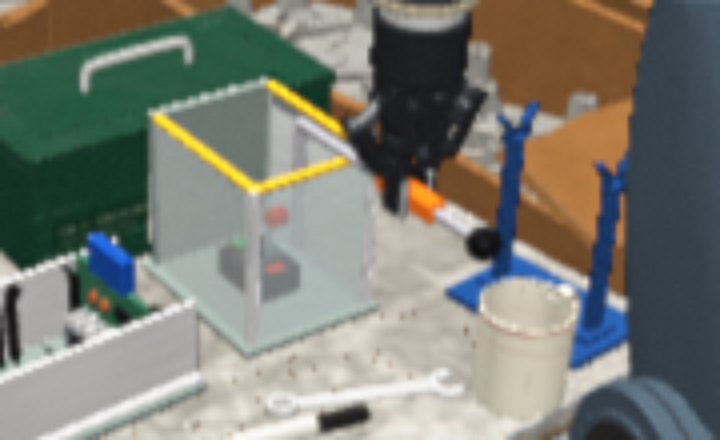

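The leg is inside, in front of the red bar. Pushing to the back.

{"api": "arm_command", "payload": {"plan": [0.6,0,0,0,0,0,0.6,0,0,0,0,0,0.6,0,0,0,0,0,0.6,0,0,0,0,0,0.6,0,0,0,0,0,0.6,0,0,0,0,0,0.6,0,0,0,0,0,0.6,0,0,0,0,0,0.5,0,0,0,0,0,0,0,0,0,0,0]}}

```text
clock: 42.23
eef_pos: [0.4845, -0.1742, 0.1891]
tool_rot: [[0.996, -0.093, 0.003], [-0.093, -0.996, -0.0], [0.003, -0.0, -1.0]]
force: [0.3, -0.2, -1.9]
opening: 0.0163
```

{"api": "arm_command", "payload": {"plan": [0.3,0,0,0,0,0,0.3,0,0,0,0,0,0.2,0,0,0,0,0,0,0,0,0,0,0]}}

```text
clock: 42.57
eef_pos: [0.4911, -0.175, 0.1891]
tool_rot: [[0.996, -0.094, 0.001], [-0.094, -0.996, 0.0], [0.001, -0.0, -1.0]]
force: [-1.2, 0.5, -1.9]
opening: 0.0166
```

```bash
python3 - <<'E'
from h import *
st();tipg()
E
```

```text
t 42.57 p [ 0.4911 -0.175   0.1891] yaw -5.377396478136645 F [-1.2178  0.4995 -1.863 ] M [0.0638 0.3729 0.0379] open 0.0166
tip [ 0.6406 -0.189   0.0757] in guard [0.0096 0.0009]
```

{"api": "arm_command", "payload": {"plan": [0.2,0,0,0,0,0,0.2,0,0,0,0,0,0,0,0,0,0,0]}}

```text
clock: 42.82
eef_pos: [0.4952, -0.1753, 0.1892]
tool_rot: [[0.996, -0.094, 0.002], [-0.094, -0.996, 0.0], [0.002, -0.0, -1.0]]
force: [-1.8, 0.4, -2.4]
opening: 0.0162
```

```bash
python3 - <<'E'
from h import *
st();tipg(); snap('top','t29')
print([(np.array(q['position']).round(4).tolist(),round(q['conf'],2)) for q in r.spot_point('top','lever_tip')][:2])
E
```

```text
t 42.82 p [ 0.4952 -0.1753  0.1892] yaw -5.369181437158438 F [-1.8439  0.4236 -2.3783] M [0.1496 0.4476 0.037 ] open 0.0162
tip [ 0.6448 -0.1893  0.0758] in guard [0.0137 0.001 ]
[([0.657, -0.1925, 0.0928], 0.47), ([0.6147, 0.0746, -0.0026], 0.39)]
```

{"api": "arm_command", "payload": {"plan": [0.2,0,0,0,0,0,0.2,0,0,0,0,0,0,0,0,0,0,0]}}

```text
clock: 43.17
eef_pos: [0.4989, -0.1757, 0.1892]
tool_rot: [[0.996, -0.094, 0.001], [-0.094, -0.996, -0.0], [0.001, -0.0, -1.0]]
force: [-3.4, 0.9, -0.1]
opening: 0.0162
```

```bash
python3 - <<'E'
from h import *
st();tipg(); snap('top','t30')
print([(np.array(q['position']).round(4).tolist(),round(q['conf'],2)) for q in r.spot_point('top','lever_tip')][:2])
E
```

```text
t 43.17 p [ 0.4989 -0.1757  0.1892] yaw -5.380583507156379 F [-3.4056  0.8939 -0.1457] M [ 0.1502  0.884  -0.007 ] open 0.0162
tip [ 0.6483 -0.1898  0.0757] in guard [0.0173 0.0008]
[([0.6609, -0.1925, 0.0903], 0.35)]
```

{"api": "arm_command", "payload": {"plan": [0.2,0,0,0,0,0,0.1,0,0,0,0,0,0,0,0,0,0,0,0,0,0,0,0,0]}}

```text
clock: 43.6
eef_pos: [0.4997, -0.176, 0.1892]
tool_rot: [[0.996, -0.094, -0.002], [-0.094, -0.996, 0.0], [-0.002, 0.0, -1.0]]
force: [-11.9, 1.7, 8.1]
opening: 0.0165
```

```bash
python3 - <<'E'
from h import *
st();tipg(); snap('top','t31')
print([(np.array(q['position']).round(4).tolist(),round(q['conf'],2)) for q in r.spot_point('top','lever_tip')][:2])
E
```

```text
t 43.6 p [ 0.4997 -0.176   0.1892] yaw -5.402722562722845 F [-11.8832   1.6847   8.1088] M [0.3822 2.4683 0.0706] open 0.0165
tip [ 0.6487 -0.1901  0.0753] in guard [0.0178 0.0006]
[([0.6634, -0.194, 0.0896], 0.37)]
```

At the stop: 12 N against a plateau of about 2 N while the lever was moving. Backing off, lifting out, and returning the rod.

{"api": "arm_command", "payload": {"plan": [-0.6,0,0,0,0,0,-0.7,0,0,0,0,0,-0.6,0,0,0,0,0,0,0,-1.5,0,0,0,0,0,-2.2,0,0,0,0,0,-2.5,0,0,0,0,0,-2.5,0,0,0,0,0,-2.5,0,0,0,0,0,-2.2,0,0,0,0,0,-0.6,0,0,0]}}

```text
clock: 44.53
eef_pos: [0.4841, -0.1745, 0.3326]
tool_rot: [[0.996, -0.094, 0.008], [-0.094, -0.996, -0.002], [0.008, 0.001, -1.0]]
force: [0.3, 0.3, -1.4]
opening: 0.0164
```

{"api": "arm_command", "payload": {"plan": [0,0,0,0,0,0,0,0,0,0,0,0]}}

```text
clock: 44.7
eef_pos: [0.4824, -0.1742, 0.3282]
tool_rot: [[0.996, -0.094, 0.001], [-0.094, -0.996, 0.0], [0.001, -0.0, -1.0]]
force: [0.6, -0.9, -3.4]
opening: 0.0164
```

```bash
python3 - <<'E'
from h import *
o=st(); p,d=snap('wrist','w32'); snap('top','t32'); snap('scene','s32')
for c in ['top','scene']:
    for t in ['lever_tip','rod_tip','rod']:
        print(c,t,[(np.array(q['position']).round(4).tolist(),round(q['conf'],2)) for q in r.spot_point(c,t)][:2])
W=cloud('wrist',d,(o['tool_rot'],o['eef_pos']))
m=(W[...,2]>.32)&(W[...,2]<.38)&(d>0)&(W[...,0]>.54)&(abs(W[...,1]+.18)<.05)
P=W[m]; print(len(P),np.polyfit(P[:,0],P[:,2],1),P.mean(0))
a=cv2.resize(cv2.imread('pics/w32.png'),None,fx=.8,fy=.8);b=cv2.resize(cv2.imread('pics/s32.png')[80:230,200:380],None,fx=2,fy=2)
b=cv2.copyMakeBorder(b,0,a.shape[0]-b.shape[0],0,0,cv2.BORDER_CONSTANT); cv2.imwrite('pics/m32.png',np.hstack([a,b]))
s=rows(np.array([0.4365,-0.3712,0.33]),down(0.72),vmax=2.3)
E
```

```text
t 44.7 p [ 0.4824 -0.1742  0.3282] yaw -5.377909546559241 F [ 0.5992 -0.9152 -3.4002] M [-0.0287  0.0225 -0.0235] open 0.0164
top lever_tip [([0.6597, -0.195, 0.093], 0.57)]
top rod_tip [([0.628, -0.1867, 0.2128], 0.73), ([0.445, -0.1529, -0.0021], 0.68)]
top rod []
scene lever_tip []
scene rod_tip [([0.6296, -0.1921, 0.2114], 0.7), ([0.6196, 0.1567, 0.0099], 0.23)]
scene rod [([0.4786, -0.174, 0.3447], 0.9)]
3649 [-0.0022  0.3487] [ 0.565  -0.1819  0.3475]
9 rows
-0.31, 2.23, -0.01, 0, 0, -0.7
-0.33, 2.22, -0.02, 0, 0, -0.7
-0.36, 2.22, -0.01, 0, 0, -0.6
-0.38, 2.22, -0.02, 0, 0, -0.7
-0.42, 2.21, -0.01, 0, 0, -0.7
-0.43, 2.2, -0.01, 0, 0, -0.7
-0.47, 2.2, -0.02, 0, -0.1, -0.6
-0.49, 2.2, -0.01, 0, 0, -0.7
-0.51, 2.19, -0.02, 0, 0, -0.7
end [ 0.4365 -0.3712  0.33  ] err [ 0. -0.  0.]
```

View pics/m32.png

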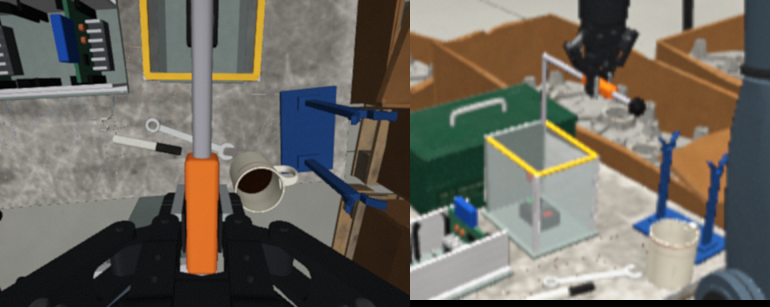

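The lever is on: its tip reads x = 0.6597, the same as at the start. The rod is still level in the grip.

{"api": "arm_command", "payload": {"plan": [-0.31,2.23,0,0,0,-0.7,-0.33,2.22,0,0,0,-0.7,-0.36,2.22,0,0,0,-0.6,-0.38,2.22,0,0,0,-0.7,-0.42,2.21,0,0,0,-0.7,-0.43,2.2,0,0,0,-0.7,-0.47,2.2,0,0,0,-0.6,-0.5,2.2,0,0,0,-0.7,-0.5,2.2,0,0,0,-0.7,0,0,0,0,0,0]}}

```text
clock: 45.98
eef_pos: [0.4342, -0.3764, 0.3286]
tool_rot: [[1.0, 0.007, 0.0], [0.007, -1.0, -0.002], [0.0, 0.002, -1.0]]
force: [-1.9, -0.3, -2.5]
opening: 0.0166
```

{"api": "arm_command", "payload": {"plan": [0,0,0,0,0,0,0,0,0,0,0,0,0,0,0,0,0,0]}}

```text
clock: 46.23
eef_pos: [0.4371, -0.3704, 0.3291]
tool_rot: [[1.0, 0.014, 0.002], [0.014, -1.0, 0.0], [0.002, -0.0, -1.0]]
force: [0.2, -0.5, -2.5]
opening: 0.0164
```

```bash
python3 - <<'E'
from h import *
st(); s=rows(np.array([0.4365,-0.3712,0.19]),down(0.73),vmax=2.1)
E
```

```text
t 46.23 p [ 0.4371 -0.3704  0.3291] yaw 0.7965298552309522 F [ 0.2494 -0.5017 -2.5017] M [ 0.0207 -0.0005 -0.0216] open 0.0164
7 rows
-0.01, 0.01, 1.99, 0, 0, 0
-0.01, 0.02, 1.98, 0, 0, 0
-0.02, 0.01, 1.99, 0, 0, 0
-0.01, 0.01, 1.99, 0, -0.1, 0
-0.01, 0.01, 1.98, 0, 0, 0
-0.01, 0.02, 1.99, 0, 0, 0.1
-0, 0.01, 1.99, 0, 0, 0
end [ 0.4365 -0.3712  0.19  ] err [ 0. -0. -0.]
```

{"api": "arm_command", "payload": {"plan": [-0.01,0.02,2,0,0,0,-0.01,0.02,2,0,0,0,-0.01,0.01,2,0,0,0,-0.01,0.01,2,0,0,0,0,0.01,2,0,0,0,0,0.01,2,0,0,0,0,0.01,1.9,0,0,0,0,0,0,0,0,0,0,0,0,0,0,0]}}

```text
clock: 46.98
eef_pos: [0.4366, -0.3713, 0.1899]
tool_rot: [[1.0, 0.014, 0.001], [0.014, -1.0, 0.001], [0.001, -0.001, -1.0]]
force: [-0.1, 0.5, -2.0]
opening: 0.0166
```

{"api": "arm_command", "payload": {"plan": [0,0,0.9,0,0,0,0,0,0.9,0,0,0,0,0,0.9,0,0,0,0,0,0.7,0,0,0,0,0,0,0,0,0,0,0,0,0,0,0]}}

```text
clock: 47.48
eef_pos: [0.4363, -0.3722, 0.1556]
tool_rot: [[1.0, 0.013, 0.001], [0.013, -1.0, 0.001], [0.001, -0.001, -1.0]]
force: [-0.7, 0.9, -1.8]
opening: 0.0165
```

```bash
python3 - <<'E'
from h import *
st(); snap('wrist','w33')
E
```

```text
t 47.48 p [ 0.4363 -0.3722  0.1556] yaw 0.7240138996987971 F [-0.6835  0.9339 -1.8429] M [-0.0049 -0.0625 -0.037 ] open 0.0165
```

View pics/w33.png

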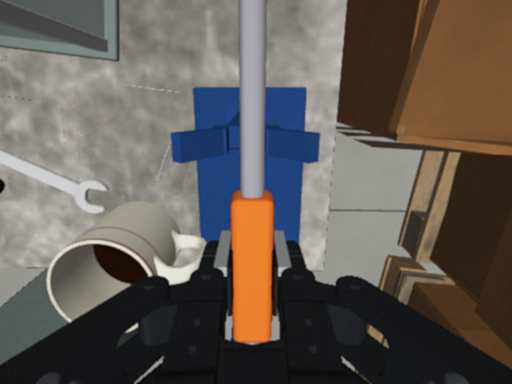

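{"api": "arm_command", "payload": {"plan": [0,-0.1,0.1,0,0,0,0,0,0.1,0,0,0,0,0,0,0,0,0,0,0,0,0,0,0]}}

```text
clock: 47.87
eef_pos: [0.4365, -0.3713, 0.1543]
tool_rot: [[1.0, 0.013, 0.002], [0.013, -1.0, -0.0], [0.002, 0.0, -1.0]]
force: [0.0, 0.3, -2.1]
opening: 0.0162
```

{"api": "arm_command", "payload": {"plan": [0,0,0,0,0,0,0,0,0,0,0,0,0,0,0,0,0,0,0,0,0,0,0,0,0,0,0,0,0,0,0,0,0,0,0,0,0,0,0,0,0,0], "grip": -1}}

```text
clock: 48.45
eef_pos: [0.4365, -0.3713, 0.1542]
tool_rot: [[1.0, 0.013, 0.002], [0.013, -1.0, -0.0], [0.002, 0.0, -1.0]]
force: [-0.1, -0.2, 0.5]
opening: 0.0851
```

{"api": "arm_command", "payload": {"plan": [0,0,-1,0,0,0,0,0,-2,0,0,0,0,0,-2.5,0,0,0,0,0,-2.5,0,0,0,0,0,-2.5,0,0,0,0,0,-2.5,0,0,0,0,0,-2,0,0,0,0,0,0,0,0,0,0,0,0,0,0,0]}}

```text
clock: 49.2
eef_pos: [0.4366, -0.3715, 0.3059]
tool_rot: [[1.0, 0.013, 0.004], [0.013, -1.0, -0.002], [0.004, 0.002, -1.0]]
force: [-0.7, 1.4, -0.6]
opening: 0.0854
```

```bash
python3 - <<'E'
from h import *
o=st(); p,d=snap('wrist','w34'); W=cloud('wrist',d,(o['tool_rot'],o['eef_pos']))
hsv=cv2.cvtColor(p,cv2.COLOR_RGB2HSV); m=(cv2.inRange(hsv,(5,150,120),(20,255,255))>0)&(d>0)&(W[...,2]>.174)&(W[...,2]<.2)
P=W[m]; print(len(P),yaw(P),np.percentile(P,[2,98],axis=0).mean(0),np.polyfit(P[:,0],P[:,2],1))
snap('top','t34'); snap('scene','s34')
for c in ['top','scene']:
    for t in ['lever_tip','rod_tip','rod','card_1']:
        print(c,t,[(np.array(q['position']).round(4).tolist(),round(q['conf'],2)) for q in r.spot_point(c,t)][:3])
E
```

```text
t 49.2 p [ 0.4366 -0.3715  0.3059] yaw 0.7212587057837192 F [-0.6575  1.4311 -0.5609] M [-0.0061 -0.0134 -0.006 ] open 0.0854
1430 (array([ 0.4375, -0.3714]), np.float64(0.5570340982114885), array([0.0049, 0.0198])) [ 0.436  -0.3714  0.1775] [-0.0041  0.1797]
top lever_tip [([0.6609, -0.194, 0.09], 0.59)]
top rod_tip [([0.5879, -0.3704, 0.0371], 0.78)]
top rod [([0.4311, -0.3752, 0.172], 0.59)]
top card_1 [([0.6259, 0.1512, 0.0115], 0.75), ([0.6232, -0.0017, 0.0102], 0.71), ([0.6194, 0.0747, 0.0082], 0.57)]
scene lever_tip [([0.4456, -0.1492, -0.0002], 0.38), ([0.434, -0.3698, 0.1709], 0.34)]
scene rod_tip [([0.5868, -0.3731, 0.0382], 0.58)]
scene rod [([0.4353, -0.3696, 0.1662], 0.81), ([0.5873, -0.375, 0.039], 0.64), ([0.369, -0.2773, 0.0007], 0.32)]
scene card_1 [([0.619, 0.1553, 0.0091], 0.9), ([0.6164, -0.0076, 0.011], 0.59)]
```

View pics/t34.png

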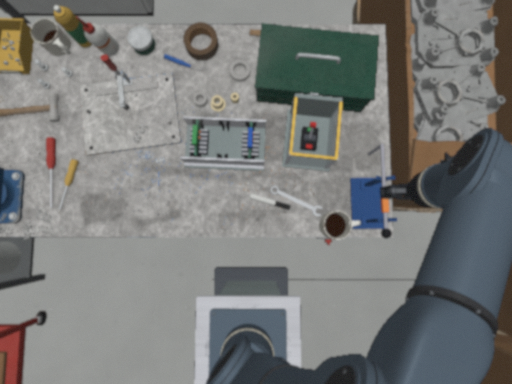

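View pics/w34.png

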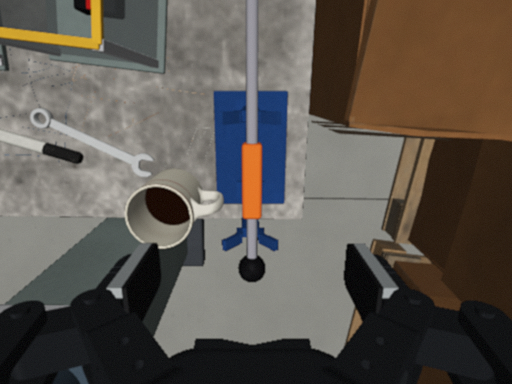

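View pics/s34.png

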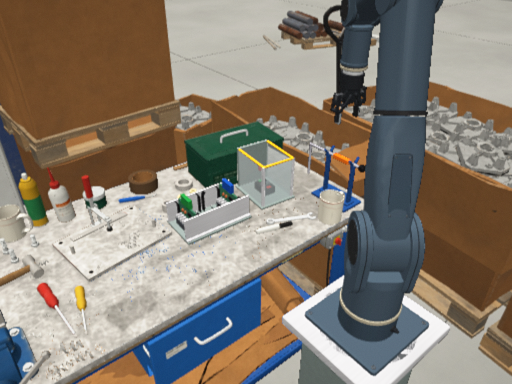

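Everything is in place. In the top view the red tip is at (312,126) as at the start, both cards are in the rack, the rod is in its forks, and the spanner, marker and mug haven't moved. Handing in.

```bash
python3 - <<'E'
from h import *
st(); print(r.job_done())
E
```

```text
t 49.75 p [ 0.4362 -0.3713  0.3039] yaw 0.7238043538446378 F [-0.0876 -0.0573  0.028 ] M [ 0.0161 -0.0214 -0.0123] open 0.0854
the job is handed in; nothing more can be done
None
```

The job is done in the order asked and handed in at about 50 s of the 210 s allowed. No verdict came back.

- **Lever off:** I pulled it to the front stop with the rod. The lever tip read x ≈ 0.610, where off should be, and the wrist moment rose well above the level seen while the lever was moving. That contact was lighter than at the on stop: the force reading was only 2 N, so the position and moment are the main evidence.
- **Cards:** Only the green and blue cards were on the bench. Blue had been knocked about 33 mm aside, so I measured it again before gripping it. Blue went into slot_1 and green into slot_3. Both handle tops measured z ≈ 0.126 m, which is fully seated.
- **Lever on:** I pushed it back with the rod until it met 12 N at the stop. The tip afterwards read x ≈ 0.660, the same as at the start.
- **Rod:** It lies level in the forks of its rest, at about the same position as at the start, with the gripper open and clear above it.
- **Spanner, marker and mug:** They look unmoved in the start and end pictures.

At the end the scene camera's network gave only low-confidence readings for the lever tip, placed well outside the guard. I relied on the top camera for the final lever position.

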